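Set a valve block set for its flow test with the cap puller

TASK

Get the three valve blocks ready for their flow test. First press the raised barrel-shaped drain cap down until it clicks fully home; then, with the steel puller hooked under its rim and not with the gripper itself, pull the round-topped test cap straight up until it pops to its raised rest, without wrenching it. Stand the puller back upright in its tray, let go, and leave the square cap shut and everything else on the bench where it is.

Things in the scene. Friction and masses are not known exactly. Their poses are not given: they have to be found in the camera images.
- rail: steel plate 110 x 250 x 10 mm fixed on the bench (origin: middle of its underside). On it stand three valve blocks in a row along its y, 80 mm apart, in any order, each on its own foot plate with packing between: aluminium boxes 90 mm along x, 60 mm along y, 30 mm tall, flat on top, a short brass pipe out of the +x end. All are fixed.
- foot_test_axis (a point): point under the test cap's block, on its foot plate, 16 mm above the bench, on the axis of the cap's stem (upright brass rod, 11 mm across). x, y along the block, z up. The block's flat top is 30 to 50 mm above this point: the packing differs for each block and each time and is not reported, so feel for the height.
- foot_drain_axis (a point): the same point under the block of the drain cap: its flat top, too, is 30 to 50 mm above this point. The drain cap is a black plastic plain barrel without a rim, 26 mm across and 30 mm tall; its top is 38 mm above the block's flat top when shut, 50 mm when raised.
- foot_fill_axis (a point): the same point under the block of the fill cap: a black plastic square cap, 32 x 32 mm and 17 mm tall, at the same height over its block as the test cap
- cap_test_below (a point): point on the bench straight under the test cap's stem. The cap: black plastic mushroom, round rim 34 mm across and 9 mm thick, round boss 18 mm across and 8 mm tall on it. Shut, the rim's underside is 8 mm above the block's flat top all round, with only the stem in the gap. The bare flat top runs 60 mm from the stem towards the block's -x (robot's side), 30 mm to +x and to either side.
- cap_test (a joint): height of the test cap above its shut place, m: it slides straight up, captive on its stem, with sprung rests at 0 (shut) and 0.012 (raised) and a hard stop at 0.014. About 12 N moves it out of a rest; resistance is greatest 3 mm out, then falls, and past the middle (0.006) it snaps to the other rest by itself. Starts shut.
- cap_drain (a joint): the same for the drain cap: same travel, rests and force. Starts raised.
- cap_fill (a joint): the same for the fill cap. Starts shut and must stay shut.
- puller_grip (a point): middle of the upright wooden handle (20 x 20 mm, 50 mm tall) of the puller, a C-shaped tool of about 150 g, 96 mm tall, standing loose in its tray. z up, x the way its fork points; handle faces along its x and y. Its foot is 71 mm below this point. A steel arm, 40 to 46 mm above the foot, runs from under the handle back to a back plate.
- puller_fork (a point): point of the puller on the handle's axis, at the level of the foot (fork's underside). Two flat prongs, 4 mm thick, 8 mm wide, 16 mm gap between, run from the back plate (32 mm wide, front face 21 mm behind this point, -x) to tips 14 mm ahead of it. With this point on a stem's axis the prongs straddle the stem under the rim and the back plate clears the rim by 4 mm.
- tray_in (a point): centre of the inner floor of the puller's tray: grey plastic, open on top, fixed, inside 56 mm along its x and 48 mm along its y, floor 4 mm and rim 22 mm above the bench. The puller starts with its x nearly along the tray's x, its handle axis about 6.5 mm towards +x of this point.
- coupling: a small brass pipe coupling, 32 mm across, 38 mm tall; a bystander, to be left alone (origin: middle of its underside)
- reducer: a brass reducer, 42 mm across, 42 mm tall; a bystander, to be left alone (origin: middle of its underside)
- spray: a white plastic bottle, 52 mm across, 150 mm tall; a bystander, to be left alone (origin: middle of its underside)
- driver: a screwdriver lying flat; a bystander, to be left alone (origin: middle of its underside)
- spanner: an open-ended spanner lying flat; a bystander, to be left alone (origin: middle of its underside)
- tape: a roll of paper tape lying flat, 76 mm across, 25 mm high; a bystander, to be left alone (origin: middle of its underside)
- carton: a small open cardboard box, 110 x 130 x 60 mm; a bystander, to be left alone (origin: middle of its underside)

How it is judged:
By the outcome, as a careful person would: the job done as asked, in the order asked, and still so for the second after the job is handed in, with the robot touching nothing.
It also fails if it takes over 64 s, if anything falls off the work surface, if the arm or the gripper's body presses on something with over 40 N, if the wrist force passes 120 N, or if a joint passes its speed limit or range.

ROBOT

A 6-joint arm with a two-finger parallel gripper is mounted at the origin on the work surface. World frame = base frame: x ahead of the robot, y to its left, z up, the work surface at z = 0. Lengths are in m, angles in degrees, forces in N, time in s.
With the tool pointing down it reaches from about 0.375 to 0.9 m from the base axis. Payload 3.1 kg.
Tool frame: the origin (TCP) lies midway between the tips of the shut fingers; the grasp point (between the pads) lies 19 mm behind it; z points along the fingers, y is the direction in which the jaws open and shut (so a half turn about z gives the same grasp; the last joint's range is limited). The gripper opens to 87 mm and grips with 3 to 60 N. Pads are 19 mm wide; open, the fingers measure 117 mm over their backs; the gripper's body (75 mm by 190 mm) begins 51 mm behind the grasp point.
Start: joints at [-80.644, 30.224, 82.088, -0, 67.689, -10.227], TCP at [0.21, -0.589, 0.189] pointing down, gripper open.
Joint ranges: [-176.69, 176.69], [-43.24, 126.21], [12.49, 139.97], [-82, 262], [0, 151.66], [-163.58, 163.58]. Speed limits (degrees/s): [159.86, 159.86, 180, 180, 180, 180].

INTERFACE

Orientations are given as a 3x3 rotation matrix whose columns are the frame's x, y, z axes.
In Python, from rig import status, vision, bot, models gives the robot as it stands.
- The arm moves only by the tool send_rows, never from a script. Its argument "moves" is a list of rows, each a list of 7 numbers: the shift along the tool's x, y, z in units of 25 mm (1.0 is 25 mm), then the turn, a rotation vector about the tool's x, y, z in units of 10 degrees (1.0 is 10 degrees), then the closure, from -1 (fully open) to 1 (shut), so that 0 is half open. In form: [[dx, dy, dz, rx, ry, rz, hand], ...]. A call has 1 to 12 rows; each row shifts and turns the commanded pose from where the row before left it, along the tool's axes as they then stand; what a row does not reach is not made up. A row lasts 1/8 s, in which the tool goes at most 62.5 mm and 10.7 degrees, less where a joint would pass 70% of its speed; a pose out of reach is approached as far as the arm can. A call is refused whole if a number of a shift passes 1 or a number of a turn 1, either way. A call with a gripper value outside its range is refused whole. The fingers move at their own pace and stop on an object; the grip force is fixed at half the most. Time passes only in rows, so rows that do not move let the fingers close. It gives the time, the measured TCP pose, the force and the opening at its end, in the units of the state.
- status.read_state(): the state, without advancing time (a new reading comes with each control period).
- vision.capture(name): name is "side" or "top" or "wrist"; returns a dict with "img" (480x640x3 uint8, red, green, blue), "depth" (480x640 float32, m along the optical axis (not along the pixel's ray), 0 where there is no reading), "fx", "fy", "cx", "cy" (pixels), "pose" (4x4, takes a point from camera to world coordinates); the wrist camera has in their place "hand_eye" (4x4, takes a point from camera to tool coordinates, whose origin is the TCP and whose axes are the flange's). Camera axes: x right, y up, looking along -z (the intrinsics and any distortion apply to the point x, -y, -z); pixel columns grow to the right and rows downward; lengths in m; the calibration is good to about 2 mm. A picture is of the moment at which its call begins: read the wrist's pose just before it.
- bot.hand_in(): hands the job in, once; it reports no verdict.
Trained networks look in the newest picture that a camera, given by its name, has taken for a name from the list of things; names that differ only in an ending like _2 or _b are one class to them, and where a whole thing is asked for, a point or a joint stands for the part that bears it (a point fixed in the world has none). Each returns a list of dicts, best first, with "confidence" (0 to 1); they miss things now and then, are a little off and sometimes report something else, mostly with a low value. They report only what shows in the picture. A call takes as long as a camera call.
- models.masks_of(camera, name): "mask" (480x640 bool, what is visible of it) and "extent" ([left, top, right, bottom] in pixels, round what is visible of it).
- models.landmark_of(camera, name): "point" ([column, row] in pixels: a listed point, or the origin of a listed thing).
The state is a dict: "time_s": time; "joint_positions": joint angles; "qvel": joint speeds; "tau": joint torques, N m; "position": TCP position; "tcp_rot": TCP orientation; "force": force on the tool from outside, world axes, zero at the start; "moment": the same for the moment, N m; "opening": opening from 0.0 (shut) to 1.0 (fully open).
Only numpy, scipy, OpenCV 4.12 (cv2) and the standard library are available. Lean on these libraries where they do the work, as an engineer would, in place of code of your own. Each camera call takes 0.05 s, during which the arm holds its last target.

## Working session

There is one attempt and no reset: what is moved stays moved. The work goes in short steps, Python scripts to look and compute and a tool call to move; the robot and the scene stay as the last step left them, time stands still between calls to the robot, and variables do not carry over. Pictures are saved under pics/ and viewed, and the job is handed in when it is done.

Besides the shell and the picture viewer there is one more tool, called after "Request:" as a command line: name --pt "numbers of a row" for each row, then --argument value for the rest. send_rows: Moves the arm, as the interface text tells. Its arguments: {"type":"object","properties":{"moves":{"type":"array"}},"required":["moves"]}

```bash
ls; mkdir -p pics
python3 - <<'E'
from rig import status, vision, bot, models
import cv2,numpy as np
s=status.read_state(); print({k:np.round(v,3).tolist() for k,v in s.items()})
for c in ["side","top","wrist"]:
    d=vision.capture(c); cv2.imwrite(f"pics/a_{c}.png",d["img"][:,:,::-1]); np.savez(f"pics/a_{c}.npz",**d)
    print(c,d["fx"],d["fy"],d["cx"],d["cy"],{k:np.round(d[k],3).tolist() for k in d if k in("pose","hand_eye")}, [k for k in d])
E
```

```text
pics
{'time_s': 0.0, 'joint_positions': [-80.643, 30.279, 82.157, -0.0, 67.688, -10.227], 'qvel': [-0.012, -0.029, 0.04, 0.026, -0.005, -0.015], 'tau': [0.001, -44.004, -17.659, 0.063, 0.058, -0.0], 'position': [0.209, -0.588, 0.188], 'tcp_rot': [[0.942, 0.335, -0.0], [0.335, -0.942, 0.002], [0.0, -0.002, -1.0]], 'force': [-0.116, 0.654, 0.244], 'moment': [0.012, 0.013, 0.019], 'opening': 1.003}
side 433.86767665394285 433.86767665394285 322.9234430093071 234.51329541757372 {'pose': [[-0.806, 0.317, -0.5, 0.059], [-0.592, -0.454, 0.666, 0.611], [-0.016, 0.833, 0.554, 0.588], [0.0, 0.0, 0.0, 1.0]]} ['img', 'depth', 'fx', 'fy', 'cx', 'cy', 'pose']
top 558.4768070266938 558.4768070266938 320.94367996987245 247.51560787108542 {'pose': [[0.017, 0.991, -0.133, 0.335], [-1.0, 0.017, 0.0, 0.025], [0.002, 0.133, 0.991, 1.404], [0.0, 0.0, 0.0, 1.0]]} ['img', 'depth', 'fx', 'fy', 'cx', 'cy', 'pose']
wrist 360.31079926487206 360.31079926487206 322.059083816706 235.90622963595672 {'hand_eye': [[0.001, 0.965, 0.262, 0.071], [1.0, -0.001, 0.001, 0.001], [0.001, 0.262, -0.965, -0.196], [0.0, 0.0, 0.0, 1.0]]} ['img', 'depth', 'fx', 'fy', 'cx', 'cy', 'hand_eye']
```

View pics/a_top.png

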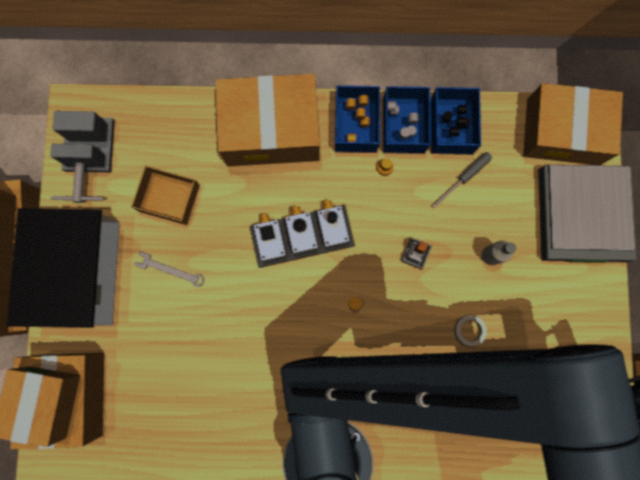

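View pics/a_side.png

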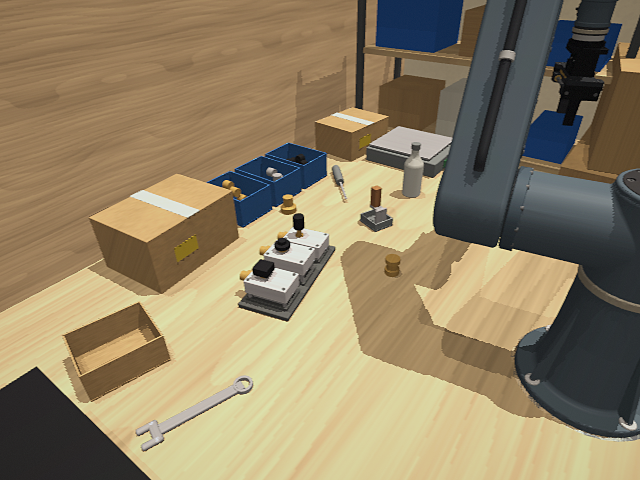

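```bash
cat > h.py <<'E'
from rig import status, vision, bot, models
import cv2,numpy as np
def ray(d,uv,T=None):
    T=d["pose"] if T is None else T
    p=np.array([(uv[0]-d["cx"])/d["fx"],-(uv[1]-d["cy"])/d["fy"],-1.0])
    return T[:3,3],T[:3,:3]@p
def atz(d,uv,z,T=None):
    o,r=ray(d,uv,T); return o+r*(z-o[2])/r[2]
def atdepth(d,uv,T=None):
    o,r=ray(d,uv,T); u,v=int(round(uv[0])),int(round(uv[1]))
    w=d["depth"][v-1:v+2,u-1:u+2]; w=w[w>0]
    return o+r*np.median(w) if len(w) else None
def proj(d,P,T=None):
    T=d["pose"] if T is None else T
    c=T[:3,:3].T@(np.array(P)-T[:3,3]); return np.array([d["cx"]+d["fx"]*c[0]/-c[2], d["cy"]-d["fy"]*c[1]/-c[2]])
def tcpT():
    s=status.read_state(); T=np.eye(4); T[:3,:3]=s["tcp_rot"]; T[:3,3]=s["position"]; return T
def tri(rays):
    A=0;b=0
    for o,r in rays:
        r=r/np.linalg.norm(r); M=np.eye(3)-np.outer(r,r); A=A+M; b=b+M@o
    p=np.linalg.solve(A,b)
    return p,[np.linalg.norm((np.eye(3)-np.outer(r,r)/(r@r))@(p-o)) for o,r in rays]
def cloud(d,mask,T=None):
    T=d["pose"] if T is None else T
    v,u=np.nonzero(mask&(d["depth"]>0)); z=d["depth"][v,u]
    p=np.stack([(u-d["cx"])/d["fx"]*z,-(v-d["cy"])/d["fy"]*z,-z],1)
    return p@T[:3,:3].T+T[:3,3]
E
python3 - <<'E'
from h import *
L={}
for c in ["top","side"]:
    d=vision.capture(c)
    for n in ["foot_test_axis","foot_drain_axis","foot_fill_axis","cap_test_below","puller_grip","puller_fork","tray_in","rail","coupling","reducer","spray","driver","spanner","tape","carton"]:
        r=models.landmark_of(c,n)
        z={"puller_grip":.075,"puller_fork":.004,"tray_in":.004,"rail":0}.get(n,.016 if n.startswith("foot") else 0)
        for q in r[:2]: print(c,n,round(q["confidence"],2),np.round(q["point"],1),np.round(atz(d,q["point"],z),4))
E
```

```text
top puller_grip 0.84 [419.  243.4] [ 0.5272 -0.2106  0.075 ]
top puller_grip 0.68 [386.1 167.8] [ 0.7127 -0.1312  0.075 ]
top puller_fork 0.81 [414.2 250.1] [ 0.5201 -0.211   0.004 ]
top tray_in 0.87 [417.1 252.6] [ 0.5139 -0.2183  0.004 ]
top tray_in 0.54 [413.9 250.4] [ 0.5193 -0.2102  0.004 ]
top rail 0.95 [302.6 234.2] [0.5565 0.0721 0.    ]
top coupling 0.63 [352.2 303.7] [ 0.3827 -0.0558  0.    ]
top reducer 0.65 [387.1 168.5] [ 0.7322 -0.1427  0.    ]
top spray 0.84 [493.9 252.2] [ 0.5188 -0.4137  0.    ]
top driver 0.86 [462.2 184. ] [ 0.6946 -0.3362  0.    ]
top driver 0.38 [466.  331.9] [ 0.3177 -0.3395  0.    ]
top spanner 0.24 [386.6 168.6] [ 0.7319 -0.1414  0.    ]
top tape 0.71 [467.7 329. ] [ 0.3249 -0.3438  0.    ]
top carton 0.69 [419.  244.9] [ 0.5342 -0.2239  0.    ]
top carton 0.62 [167.2 200.1] [0.6389 0.421  0.    ]
side foot_drain_axis 0.29 [121.2 356. ] [0.6361 0.4177 0.016 ]
side foot_fill_axis 0.57 [265.1 293.8] [0.5444 0.1599 0.016 ]
side puller_grip 0.62 [376.9 198.4] [ 0.5089 -0.2086  0.075 ]
side puller_fork 0.59 [373.  219.9] [ 0.5219 -0.2186  0.004 ]
side puller_fork 0.38 [388.5 270.9] [ 0.3875 -0.058   0.004 ]
side tray_in 0.79 [377.6 222.7] [ 0.5055 -0.2136  0.004 ]
side rail 0.86 [289.1 277. ] [0.5526 0.0776 0.    ]
side rail 0.64 [200.5 411.1] [0.4555 0.4032 0.    ]
side coupling 0.67 [390.8 270.9] [ 0.3857 -0.0655  0.    ]
side reducer 0.76 [290.3 209.7] [ 0.7335 -0.1427  0.    ]
side spray 0.91 [407.6 194.4] [ 0.5155 -0.3977  0.    ]
side driver 0.65 [338.4 190. ] [ 0.6913 -0.3088  0.    ]
side carton 0.85 [121.3 354. ] [0.6561 0.4096 0.    ]
side carton 0.21 [372.8 195.7] [ 0.5921 -0.3355  0.    ]
```

Request:
send_rows --pt "1 -0.55 -0.4 0 0 0 -1" --pt "1 -0.55 -0.4 0 0 0 -1" --pt "1 -0.55 -0.4 0 0 0 -1" --pt "1 -0.55 -0.4 0 0 0 -1" --pt "1 -0.55 -0.4 0 0 0 -1" --pt "1 -0.55 -0.4 0 0 0 -1" --pt "1 -0.55 0 0 0 0 -1" --pt "1 -0.55 0 0 0 0 -1" --pt "1 -0.55 0 0 0 0 -1" --pt "1 -0.55 0 0 0 0 -1" --pt "1 -0.55 0 0 0 0 -1" --pt "1 -0.55 0 0 0 0 -1"

```text
time_s: 3.25
position: [0.4377, -0.3305, 0.2494]
tcp_rot: [[0.942, 0.336, 0.0], [0.336, -0.942, 0.0], [0.001, -0.0, -1.0]]
force: [0.7, -0.8, -0.2]
opening: 1.001
```

Request:
send_rows --pt "1 -0.55 0 0 0 0 -1" --pt "1 -0.55 0 0 0 0 -1" --pt "1 -0.55 0 0 0 0 -1" --pt "1 -0.55 0 0 0 0 -1" --pt "1 -0.55 0 0 0 0 -1" --pt "0 0 0 0 0 0 -1" --pt "0 0 0 0 0 0 -1"

```text
time_s: 4.12
position: [0.5312, -0.2255, 0.249]
tcp_rot: [[0.942, 0.336, -0.0], [0.336, -0.942, -0.0], [-0.0, 0.0, -1.0]]
force: [0.4, -0.1, -0.6]
opening: 1.001
```

```bash
cat > look.py <<'E'
from h import *
import sys
n=sys.argv[1]
T=tcpT(); d=vision.capture("wrist"); W=T@d["hand_eye"]
d["W"]=W; np.savez(f"pics/{n}.npz",**d); cv2.imwrite(f"pics/{n}.png",d["img"][:,:,::-1])
print(np.round(T,3).tolist())
Z={"puller_grip":.075,"puller_fork":.004,"tray_in":.004}
for k in ["foot_test_axis","foot_drain_axis","foot_fill_axis","cap_test_below","puller_grip","puller_fork","tray_in","rail","reducer","coupling"]:
    for q in models.landmark_of("wrist",k)[:2]:
        print(k,round(q["confidence"],2),np.round(q["point"],1),np.round(atz(d,q["point"],Z.get(k,.016 if k[0]=="f" else 0),W),4))
E
python3 look.py b
```

```text
[[0.942, 0.336, -0.0, 0.531], [0.336, -0.942, -0.0, -0.226], [-0.0, 0.0, -1.0, 0.249], [0.0, 0.0, 0.0, 1.0]]
foot_test_axis 0.34 [306.2 208.7] [ 0.514  -0.2117  0.016 ]
cap_test_below 0.96 [82.7 78.9] [0.5673 0.0782 0.    ]
puller_grip 0.59 [306.1 217.5] [ 0.5166 -0.2133  0.075 ]
puller_fork 0.85 [309.4 206.2] [ 0.5159 -0.2146  0.004 ]
tray_in 0.91 [305.5 208.3] [ 0.5118 -0.2109  0.004 ]
coupling 0.72 [167.2 262.8] [ 0.3817 -0.0643  0.    ]
```

View pics/b.png

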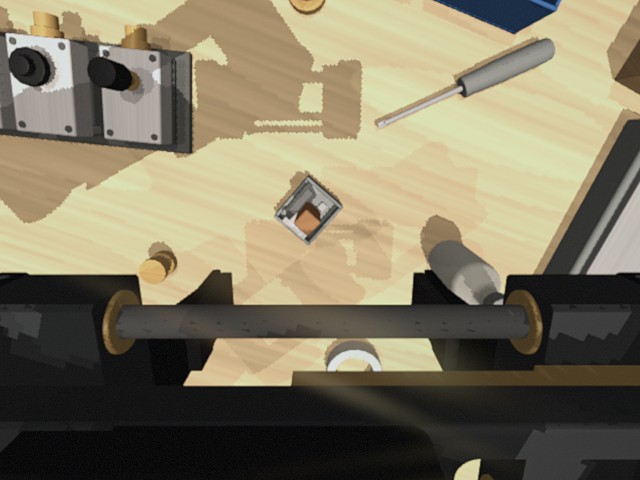

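Run:
```python
import cv2
a=cv2.imread("pics/b.png")
cv2.imwrite("pics/b_z.png",cv2.resize(a[160:260,250:370],None,fx=6.5,fy=6,interpolation=cv2.INTER_CUBIC))
a=cv2.imread("pics/a_side.png")
cv2.imwrite("pics/as_z.png",cv2.resize(a[170:245,340:410],None,fx=8,fy=8,interpolation=cv2.INTER_CUBIC))
```

```text
(no output)
```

View pics/b_z.png

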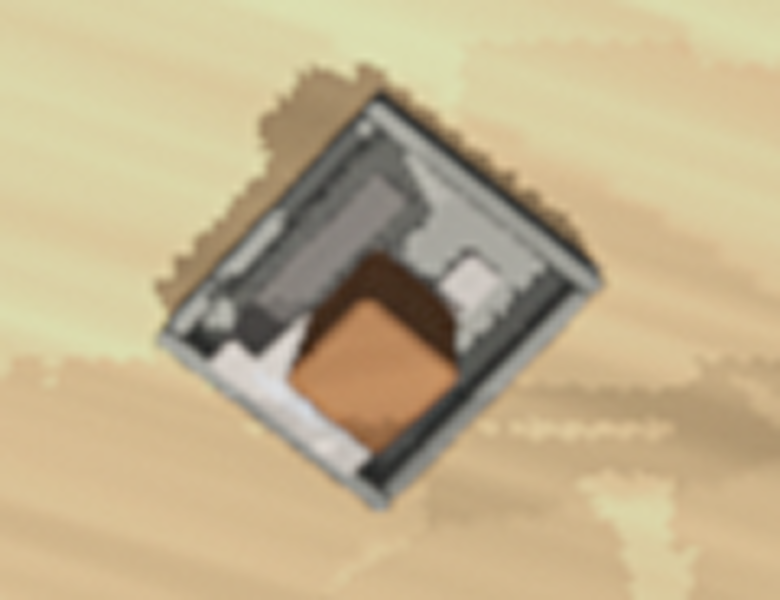

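View pics/as_z.png

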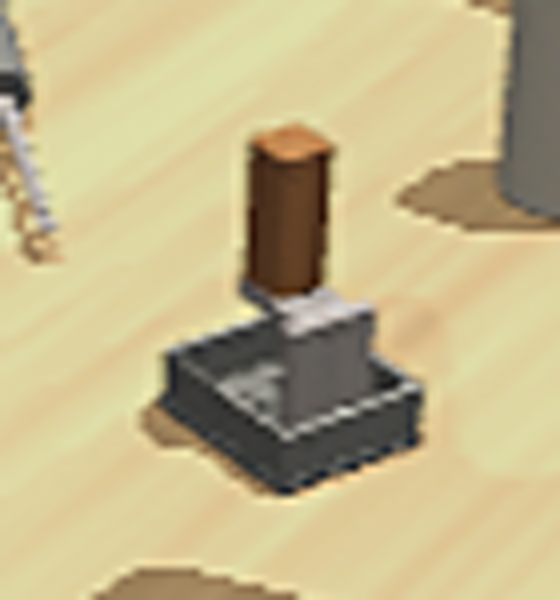

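Request:
send_rows --pt "0.5 -0.9 0 0 0 0 1" --pt "0.5 -0.9 0 0 0 0 1" --pt "0.5 -0.9 0 0 0 0 1" --pt "0.5 -0.9 0 0 0 0 1" --pt "0.5 -0.9 0 0 0 0 1" --pt "0.5 -0.9 0 0 0 0 1" --pt "0.5 -0.9 0 0 0 0 1" --pt "0.5 -0.9 0 0 0 0 1" --pt "0.5 -0.9 0 0 0 0 1" --pt "0.4 -1 0 0 0 0 1" --pt "0 0 0 0 0 0 1" --pt "0 0 0 0 0 0 1"

```text
time_s: 6.18
position: [0.5708, 0.0288, 0.2487]
tcp_rot: [[0.942, 0.335, 0.0], [0.335, -0.942, -0.001], [-0.0, 0.001, -1.0]]
force: [-0.9, -0.8, -0.3]
opening: 0.0
```

```bash
python3 look.py c
```

```text
[[0.942, 0.335, 0.0, 0.571], [0.335, -0.942, -0.001, 0.029], [-0.0, 0.001, -1.0, 0.249], [0.0, 0.0, 0.0, 1.0]]
foot_fill_axis 0.38 [605.5 338.7] [ 0.5213 -0.3918  0.016 ]
foot_fill_axis 0.29 [478.3 296.1] [ 0.52   -0.2042  0.016 ]
puller_fork 0.71 [477.8 296.7] [ 0.5157 -0.2111  0.004 ]
rail 0.53 [501.9 110.3] [ 0.7379 -0.1352  0.    ]
rail 0.22 [12.1 17.6] [ 0.6437  0.416  -0.    ]
reducer 0.79 [501.1 111.4] [ 0.7365 -0.1349  0.    ]
```

View pics/c.png

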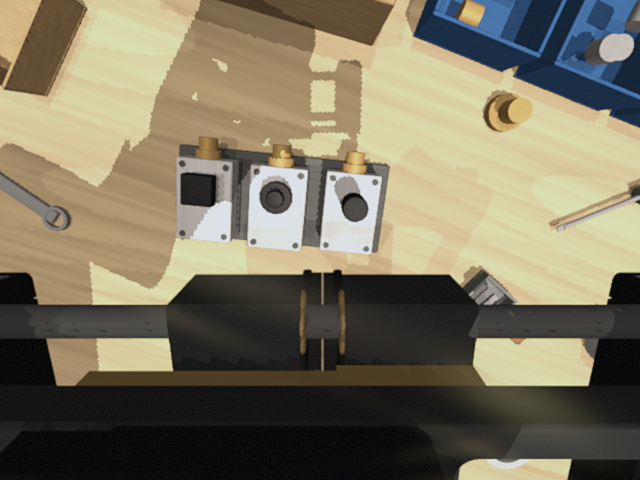

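```bash
cat > an.py <<'E'
from h import *
d=dict(np.load("pics/c.npz")); W=d["W"]; g=d["img"].max(2)
v,u=np.mgrid[0:480,0:640]
ROI=(v>140)&(v<260)&(u>170)&(u<395)
P=np.full((480,640,3),np.nan); m=ROI&(d["depth"]>0); P[m]=cloud(d,m,W)
for n,(a,b,c,e) in {"fill":(176,235,150,245),"test":(246,308,150,252),"drain":(318,384,150,256)}.items():
    box=(u>a)&(u<b)&(v>c)&(v<e)
    z=P[...,2]
    flat=box&(g>110)&(z>.035)&(z<.075)
    zt=np.median(z[flat]); 
    top=box&(np.abs(z-zt)<.003)
    q=P[top][:,:2].astype(np.float32)
    r=cv2.minAreaRect(q)
    cap=box&(z>zt+.005); 
    print(n,"blocktop",round(zt,4),"rect",np.round(r,4) if 0 else r, cap.sum())
    zz=z[cap]; hz=np.percentile(zz,95); print("  ztop",hz, "centroid top", P[cap&(z>hz-.004)].mean(0), P[cap&(z>hz-.004)].max(0)-P[cap&(z>hz-.004)].min(0))
E
python3 an.py
```

```text
fill blocktop 0.0587 rect ((0.537265956401825, 0.15169930458068848), (0.09798313677310944, 0.05984611064195633), 13.769511222839355) 1169
  ztop 0.08494229309757574 centroid top [0.54850998 0.1542369  0.08368145] [0.03766354 0.03681062 0.00502931]
test blocktop 0.0658 rect ((0.5569100975990295, 0.07461955398321152), (0.0993422195315361, 0.06013745069503784), 13.890049934387207) 868
  ztop 0.09140407350536088 centroid top [0.56774681 0.07704036 0.09065587] [0.01697662 0.01722127 0.00530303]
drain blocktop 0.0525 rect ((0.5764092803001404, -0.003090381622314453), (0.09896670281887054, 0.06013280898332596), 13.936395645141602) 627
  ztop 0.10349875799935963 centroid top [ 5.86993929e-01 -8.43133887e-05  1.02345953e-01] [0.02502353 0.02491152 0.0049699 ]
```

Run:
```python
import cv2
a=cv2.imread("pics/c.png")
cv2.imwrite("pics/c_z.png",cv2.resize(a[135:260,170:395],None,fx=3.5,fy=3.5,interpolation=cv2.INTER_CUBIC))
```

```text
(no output)
```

View pics/c_z.png

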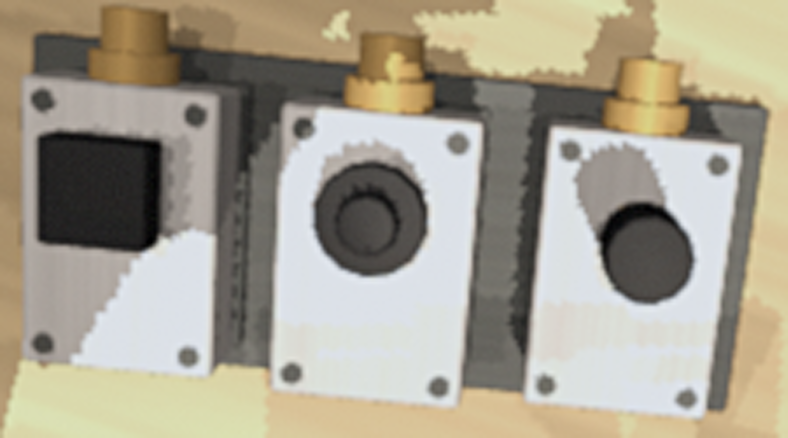

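Request:
send_rows --pt "0.04 0.22 0.88 0 0 0 1" --pt "0.04 0.22 0.88 0 0 0 1" --pt "0.04 0.22 0.88 0 0 0 1" --pt "0.04 0.22 0.88 0 0 0 1" --pt "0.04 0.22 0.88 0 0 0 1" --pt "0.02 0.2 0.8 0 0 0 1" --pt "0 0 0 0 0 0 1" --pt "0 0 0 0 0 0 1"

```text
time_s: 7.72
position: [0.5873, 0.0005, 0.1194]
tcp_rot: [[0.942, 0.335, 0.001], [0.335, -0.942, -0.0], [0.001, 0.0, -1.0]]
force: [0.3, 0.4, -0.2]
opening: 0.004
```

Request:
send_rows --pt "0 0 0.2 0 0 0 1" --pt "0 0 0.2 0 0 0 1" --pt "0 0 0.1 0 0 0 1" --pt "0 0 0.1 0 0 0 1"

```text
time_s: 8.22
position: [0.5868, 0.0005, 0.1036]
tcp_rot: [[0.942, 0.335, -0.0], [0.335, -0.942, 0.0], [-0.0, -0.0, -1.0]]
force: [-0.7, -0.5, -1.0]
opening: 0.005
```

Now press on in 2 mm steps.

Request:
send_rows --pt "0 0 0.08 0 0 0 1" --pt "0 0 0.08 0 0 0 1"

```text
time_s: 8.48
position: [0.5869, 0.0005, 0.0996]
tcp_rot: [[0.942, 0.335, 0.0], [0.335, -0.942, -0.0], [0.0, 0.0, -1.0]]
force: [0.2, 0.3, -0.2]
opening: 0.007
```

Request:
send_rows --pt "0 0 0.08 0 0 0 1" --pt "0 0 0.08 0 0 0 1" --pt "0 0 0.08 0 0 0 1"

```text
time_s: 8.85
position: [0.5868, 0.0005, 0.0936]
tcp_rot: [[0.942, 0.335, 0.0], [0.335, -0.942, -0.0], [0.0, 0.0, -1.0]]
force: [0.2, 0.1, 0.2]
opening: 0.004
```

Request:
send_rows --pt "0 0 0.06 0 0 0 1" --pt "0 0 0.06 0 0 0 1"

```text
time_s: 9.1
position: [0.5868, 0.0005, 0.0906]
tcp_rot: [[0.942, 0.335, -0.0], [0.335, -0.942, 0.0], [-0.0, -0.0, -1.0]]
force: [-0.4, 0.5, 0.1]
opening: 0.007
```

```bash
python3 look.py e
python3 - <<'E'
from h import *
d=vision.capture("side"); a=d["img"][:,:,::-1]
w=dict(np.load("pics/a_side.npz"))["img"][:,:,::-1]
cv2.imwrite("pics/e_s.png",np.hstack([cv2.resize(x[190:300,240:340],None,fx=4,fy=4,interpolation=cv2.INTER_CUBIC) for x in (w,a)]))
e=cv2.imread("pics/e.png"); cv2.imwrite("pics/e2.png",e)
E
```

```text
[[0.942, 0.335, -0.0, 0.587], [0.335, -0.942, 0.0, 0.0], [-0.0, -0.0, -1.0, 0.091], [0.0, 0.0, 0.0, 1.0]]
foot_drain_axis 0.44 [517.2 374.9] [ 0.5236 -0.2027  0.016 ]
puller_fork 0.56 [515.3 375.4] [ 0.5168 -0.2114  0.004 ]
tray_in 0.71 [512.9 379. ] [ 0.5126 -0.2111  0.004 ]
rail 0.23 [516.3 378.7] [ 0.512  -0.2172  0.    ]
reducer 0.98 [561.2 106.2] [ 0.7359 -0.1375  0.    ]
```

View pics/e_s.png

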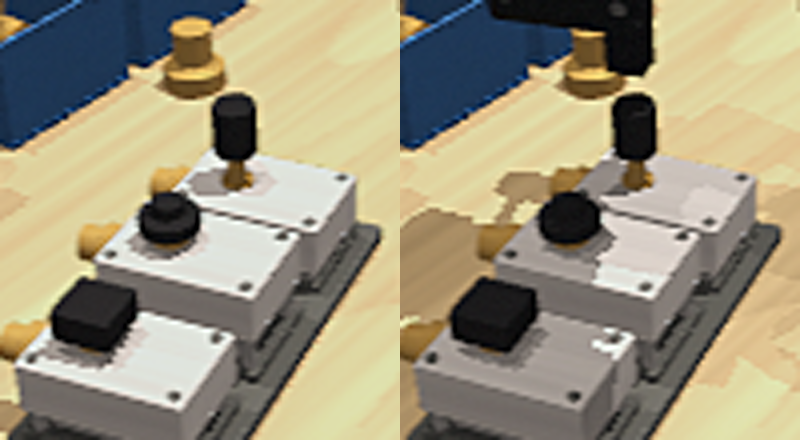

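View pics/e.png

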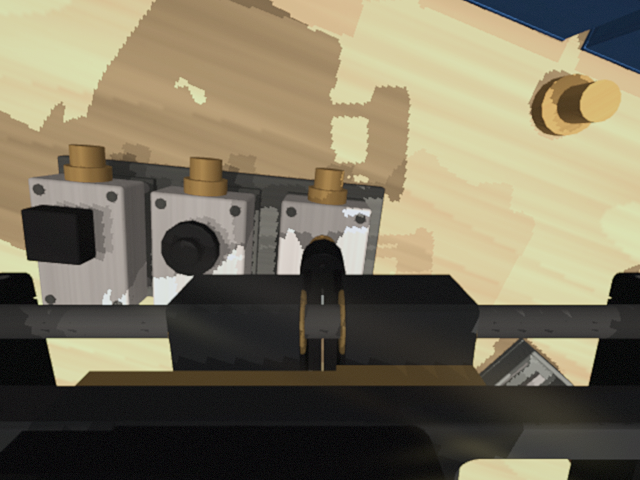

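Run:
```python
from h import *
d=dict(np.load("pics/a_side.npz"))
f=lambda p:((proj(d,p)-[240,190])*4).round(0)
print("tcp",f([.5868,.0005,.0906]))
for z in (.0525,.0725,.1025): print(z,f([.587,-.0001,z]))
s=vision.capture("side")
for uv in [(240+235/4,190+97/4),(240+632/4-100,190+60/4),(240+234/4,190+110/4),(240+290/4,190+170/4)]:
    print(uv,atdepth(s,uv), atdepth(d,uv))
```

```text
tcp [230. 122.]
0.0525 [233. 180.]
0.0725 [232. 149.]
0.1025 [229. 103.]
(298.75, 214.25) [ 0.58761046 -0.00606949  0.10301803] [ 0.58732008 -0.00573032  0.10328456]
(298.0, 205.0) [0.57717587 0.00690823 0.13562442] [ 7.32066219e-01 -1.73769887e-01  3.42693822e-04]
(298.5, 217.5) [0.57818579 0.00634282 0.10424699] [0.57881345 0.0056114  0.10366189]
(312.5, 232.5) [ 0.56689688 -0.02577858  0.05266269] [ 0.56699607 -0.02590302  0.05255809]
```

Run:
```python
from h import *
print(status.read_state()["position"],status.read_state()["joint_positions"],status.read_state()["force"])
s=vision.capture("side")
m=np.zeros((480,640),bool); m[150:220,240:340]=1
m&=s["img"].max(2)<70
P=cloud(s,m)
k=(np.hypot(P[:,0]-.587,P[:,1])<.06)&(P[:,2]>.1)
Q=P[k]
h,e=np.histogram(Q[:,2],np.arange(.095,.25,.005))
for a,b in zip(h,e):
    w=Q[(Q[:,2]>=b)&(Q[:,2]<b+.005)]
    if a: print(round(b,3),a,w.min(0).round(3),w.max(0).round(3))
cv2.imwrite("pics/f.png",cv2.resize(s["img"][60:260,220:400][:,:,::-1],None,fx=3.5,fy=3,interpolation=cv2.INTER_CUBIC))
```

```text
[5.86818571e-01 4.71530102e-04 9.07776123e-02] [-1.08573266e+01  3.45952797e+01  9.27195873e+01 -2.96442769e-04
  5.26826853e+01  5.95602898e+01] [ 0.40628533  0.01015843 -0.5988639 ]
0.1 55 [ 0.573 -0.009  0.1  ] [0.596 0.014 0.105]
0.105 2 [0.578 0.005 0.105] [0.585 0.006 0.105]
0.125 13 [ 0.575 -0.008  0.126] [0.591 0.011 0.13 ]
0.13 23 [ 0.574 -0.01   0.13 ] [0.592 0.012 0.135]
0.135 27 [ 0.573 -0.008  0.135] [0.592 0.012 0.14 ]
0.14 26 [ 0.572 -0.009  0.14 ] [0.592 0.012 0.145]
0.145 22 [ 0.573 -0.01   0.145] [0.591 0.013 0.15 ]
0.15 11 [ 0.573 -0.01   0.15 ] [0.585 0.013 0.154]
0.155 7 [ 0.572 -0.01   0.156] [0.58  0.008 0.16 ]
0.16 6 [ 0.573 -0.01   0.161] [0.579 0.003 0.165]
0.165 8 [ 0.573 -0.012  0.165] [0.579 0.003 0.169]
0.17 7 [ 0.572 -0.013  0.17 ] [0.58  0.007 0.175]
0.175 2 [ 0.572 -0.005  0.175] [0.577 0.007 0.175]
0.195 3 [0.543 0.019 0.199] [0.548 0.021 0.2  ]
0.2 30 [ 0.539 -0.041  0.2  ] [0.562 0.025 0.205]
0.205 22 [ 0.54  -0.043  0.205] [0.562 0.035 0.21 ]
0.21 41 [ 0.539 -0.042  0.21 ] [0.562 0.038 0.215]
0.215 106 [ 0.54  -0.042  0.215] [0.575 0.026 0.22 ]
0.22 18 [ 0.542 -0.039  0.22 ] [0.574 0.025 0.225]
0.225 17 [ 0.547 -0.054  0.226] [0.581 0.037 0.23 ]
0.23 40 [ 0.546 -0.058  0.23 ] [0.581 0.039 0.235]
0.235 118 [ 0.545 -0.054  0.235] [0.592 0.059 0.24 ]
0.24 89 [ 0.546 -0.021  0.24 ] [0.593 0.057 0.245]
```

View pics/f.png

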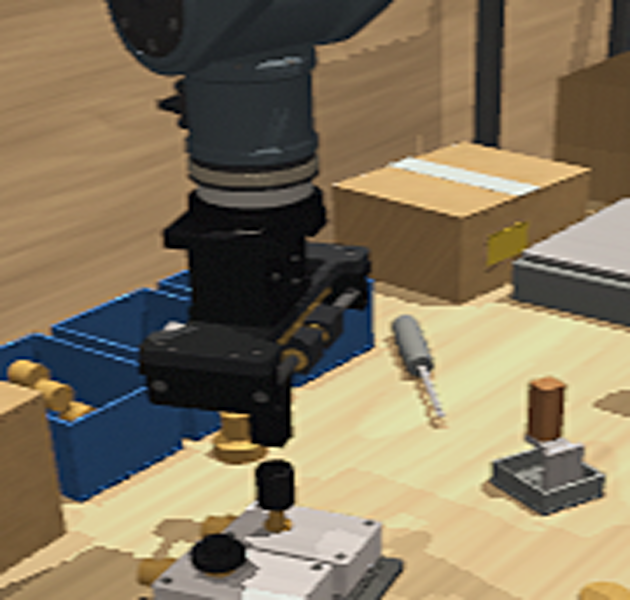

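Run:
```python
from h import *
for n in ("b","c","e"):
    d=dict(np.load(f"pics/{n}.npz")); W=d["W"]
    m=np.zeros((480,640),bool); m[0:300]=1
    P=cloud(d,m,W)
    h,e=np.histogram(P[:,2],np.arange(-.05,.12,.004)); i=h.argmax(); print(n,"bench z",e[i]+.002,np.median(P[abs(P[:,2]-e[i])<.006][:,2]), "tcp", (W@np.linalg.inv(d["hand_eye"]))[2,3], "cam z",W[2,3])
    for p in [(.5665,-.0259),(.735,-.137),(.5477,.072)]:
        k=np.hypot(P[:,0]-p[0],P[:,1]-p[1])<.004; print(p,np.median(P[k][:,2]) if k.any() else None)
    # fingers in the wrist depth
    D=d["depth"]; print("finger depth", D[290,305:340:5])
    c=cloud(d,np.fromfunction(lambda v,u:(v>268)&(v<300)&(u>300)&(u<345),(480,640)),np.array(d["hand_eye"]))
    print("tool coords fingers", c.min(0).round(3),c.max(0).round(3))
t=vision.capture("top"); m=np.zeros((480,640),bool); m[50:440,50:600]=1
P=cloud(t,m); h,e=np.histogram(P[:,2],np.arange(-.05,.05,.002)); print(e[h.argmax()])
```

```text
b bench z 3.9898639947466563e-17 0.0001488628548204085 tcp 0.2490389965751709 cam z 0.4452530476373273
(0.5665, -0.0259) 0.053008703122708195
(0.735, -0.137) None
(0.5477, 0.072) 0.06627134864595743
finger depth [0.4820113  0.48123947 0.48112583 0.48060465 0.48143786 0.48260668
 0.48290816]
tool coords fingers [-0.139 -0.028  0.247] [-0.094  0.03   0.252]
c bench z 3.9898639947466563e-17 0.00019561712280516397 tcp 0.24872942873519102 cam z 0.44495888027650327
(0.5665, -0.0259) 0.052880001261226994
(0.735, -0.137) 0.0421755563750085
(0.5477, 0.072) 0.06569501481265361
finger depth [0.0864566  0.15036131 0.15200844 0.15144858 0.15124694 0.15111937
 0.15051891]
tool coords fingers [-0.101 -0.027 -0.121] [0.038 0.029 0.25 ]
e bench z 3.9898639947466563e-17 0.0001749408160950372 tcp 0.09064571579717282 cam z 0.28688921427033354
(0.5665, -0.0259) None
(0.735, -0.137) 0.04204150019203226
(0.5477, 0.072) 0.08246614261966878
finger depth [0.08845636 0.14820237 0.15296082 0.15117894 0.15126154 0.15099694
 0.15037432]
tool coords fingers [-0.    -0.011 -0.122] [ 0.038  0.012 -0.01 ]
4.163336342344337e-17
```

Run:
```python
from h import *
d=dict(np.load("pics/a_side.npz"))
print(proj(d,[.209,-.588,.188]),proj(d,[.209,-.588,.223]))
m=np.zeros((480,640),bool); m[40:150,540:620]=1
P=cloud(d,m); k=np.hypot(P[:,0]-.209,P[:,1]+.588)<.13; Q=P[k]
for b in np.arange(.15,.4,.01):
    w=Q[(Q[:,2]>=b)&(Q[:,2]<b+.01)]
    if len(w): print(round(b,3),len(w),w.min(0).round(3),w.max(0).round(3))
cv2.imwrite("pics/g.png",cv2.resize(d["img"][20:150,520:640][:,:,::-1],None,fx=5,fy=4.5,interpolation=cv2.INTER_CUBIC))
```

```text
[559.06164577 131.83880772] [563.09235827 118.22810132]
0.22 56 [ 0.181 -0.636  0.222] [ 0.237 -0.531  0.23 ]
0.23 83 [ 0.182 -0.636  0.23 ] [ 0.236 -0.532  0.24 ]
0.24 81 [ 0.181 -0.635  0.24 ] [ 0.237 -0.532  0.25 ]
0.25 73 [ 0.181 -0.635  0.25 ] [ 0.237 -0.532  0.26 ]
0.26 49 [ 0.18  -0.541  0.26 ] [ 0.203 -0.529  0.27 ]
0.27 45 [ 0.179 -0.539  0.27 ] [ 0.203 -0.526  0.28 ]
0.28 34 [ 0.178 -0.536  0.28 ] [ 0.201 -0.522  0.289]
0.29 133 [ 0.146 -0.652  0.293] [ 0.27  -0.491  0.3  ]
0.3 242 [ 0.145 -0.653  0.3  ] [ 0.272 -0.491  0.31 ]
0.31 252 [ 0.143 -0.657  0.31 ] [ 0.272 -0.488  0.32 ]
0.32 230 [ 0.143 -0.662  0.32 ] [ 0.275 -0.485  0.33 ]
0.33 414 [ 0.144 -0.672  0.33 ] [ 0.274 -0.483  0.34 ]
0.34 149 [ 0.169 -0.59   0.34 ] [ 0.238 -0.532  0.35 ]
0.35 146 [ 0.171 -0.596  0.35 ] [ 0.239 -0.529  0.36 ]
0.36 142 [ 0.172 -0.596  0.36 ] [ 0.236 -0.532  0.37 ]
0.37 132 [ 0.172 -0.594  0.37 ] [ 0.235 -0.532  0.38 ]
0.38 178 [ 0.159 -0.597  0.38 ] [ 0.247 -0.526  0.39 ]
0.39 253 [ 0.16  -0.594  0.39 ] [ 0.247 -0.527  0.4  ]
```

View pics/g.png

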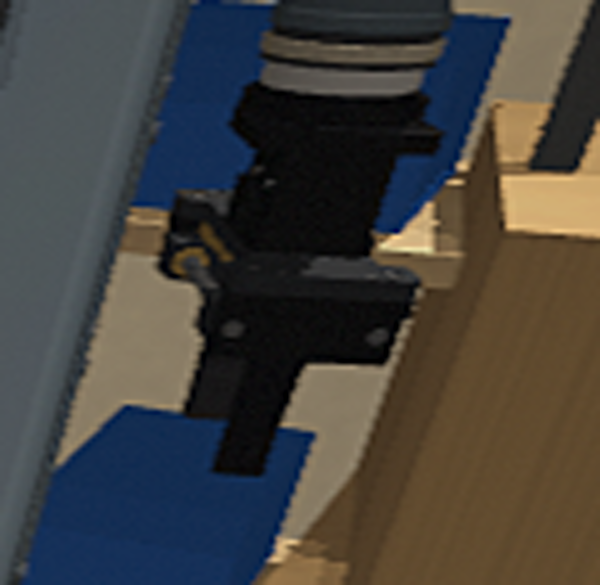

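Request:
send_rows --pt "0 0 0.3 0 0 0 1" --pt "0 0 0.3 0 0 0 1" --pt "0 0 0.08 0 0 0 1" --pt "0 0 0 0 0 0 1"

```text
time_s: 10.35
position: [0.5866, 0.0006, 0.0733]
tcp_rot: [[0.942, 0.335, -0.001], [0.335, -0.942, 0.0], [-0.001, -0.0, -1.0]]
force: [-0.3, 0.2, -0.6]
opening: 0.005
```

Request:
send_rows --pt "0 0 0.08 0 0 0 1" --pt "0 0 0.08 0 0 0 1"

```text
time_s: 10.6
position: [0.587, 0.0005, 0.0698]
tcp_rot: [[0.942, 0.335, 0.0], [0.335, -0.942, -0.0], [0.0, 0.0, -1.0]]
force: [-0.0, -0.6, 0.0]
opening: 0.01
```

Request:
send_rows --pt "0 0 0.08 0 0 0 1"

```text
time_s: 10.72
position: [0.587, 0.0005, 0.0681]
tcp_rot: [[0.942, 0.335, 0.0], [0.335, -0.942, -0.0], [0.0, 0.0, -1.0]]
force: [-1.2, 0.2, 5.4]
opening: 0.006
```

Request:
send_rows --pt "0 0 0.08 0 0 0 1"

```text
time_s: 10.85
position: [0.5871, 0.0005, 0.0667]
tcp_rot: [[0.942, 0.335, 0.001], [0.335, -0.942, -0.0], [0.001, 0.0, -1.0]]
force: [-1.3, 0.1, 8.7]
opening: 0.009
```

Request:
send_rows --pt "0 0 0.1 0 0 0 1" --pt "0 0 0.1 0 0 0 1"

```text
time_s: 11.1
position: [0.5872, 0.0005, 0.0615]
tcp_rot: [[0.942, 0.335, 0.001], [0.335, -0.942, -0.0], [0.001, 0.001, -1.0]]
force: [0.3, -0.5, -0.1]
opening: 0.004
```

Request:
send_rows --pt "0 0 0.1 0 0 0 1" --pt "0 0 0.1 0 0 0 1"

```text
time_s: 11.35
position: [0.5869, 0.0005, 0.0569]
tcp_rot: [[0.942, 0.335, -0.0], [0.335, -0.942, -0.0], [-0.0, 0.0, -1.0]]
force: [-4.7, 0.8, 21.5]
opening: 0.006
```

Request:
send_rows --pt "0 0 0.06 0 0 0 1"

```text
time_s: 11.48
position: [0.5869, 0.0005, 0.0569]
tcp_rot: [[0.942, 0.335, 0.0], [0.335, -0.942, -0.0], [0.0, 0.0, -1.0]]
force: [-6.7, 1.2, 26.1]
opening: 0.007
```

Request:
send_rows --pt "0 0 0.06 0 0 0 1"

```text
time_s: 11.6
position: [0.587, 0.0005, 0.0568]
tcp_rot: [[0.942, 0.336, 0.001], [0.336, -0.942, -0.0], [0.001, 0.001, -1.0]]
force: [-8.8, 1.1, 34.4]
opening: 0.006
```

Request:
send_rows --pt "0 0 -1 0 0 0 1" --pt "0 0 -1 0 0 0 1" --pt "0 0 -1 0 0 0 1" --pt "-0.9 0.9 -0.4 0 0 0 -1" --pt "-0.9 0.9 -0.4 0 0 0 -1" --pt "-0.9 0.9 -0.4 0 0 0 -1" --pt "-0.9 0.9 -0.4 0 0 0 -1" --pt "-0.9 0.9 -0.4 0 0 0 -1" --pt "-0.9 0.9 -0.4 0 0 0 -1" --pt "-0.9 0.9 -0.4 0 0 0 -1"

```text
time_s: 12.85
position: [0.4905, -0.2015, 0.1976]
tcp_rot: [[0.942, 0.335, -0.0], [0.335, -0.942, 0.0], [-0.0, -0.0, -1.0]]
force: [0.9, -0.6, -0.9]
opening: 0.718
```

Request:
send_rows --pt "0 0 0 0 0 1 -1" --pt "0 0 0 0 0 1 -1" --pt "0 0 0 0 0 1 -1" --pt "0 0 0 0 0 0.7 -1" --pt "0 0 0 0 0 0 -1" --pt "0 0 0 0 0 0 -1"

```text
time_s: 13.6
position: [0.4911, -0.2006, 0.1975]
tcp_rot: [[0.955, -0.298, -0.0], [-0.298, -0.955, 0.0], [-0.0, -0.0, -1.0]]
force: [-0.9, -0.1, 0.1]
opening: 1.002
```

```bash
python3 look.py k
python3 - <<'E'
from h import *
d=vision.capture("side"); a=d["img"][:,:,::-1]
cv2.imwrite("pics/k_s.png",cv2.resize(a[190:300,240:340],None,fx=4,fy=4,interpolation=cv2.INTER_CUBIC))
E
```

```text
[[0.955, -0.298, -0.0, 0.491], [-0.298, -0.955, 0.0, -0.201], [-0.0, -0.0, -1.0, 0.197], [0.0, 0.0, 0.0, 1.0]]
foot_test_axis 0.76 [ 53.3 216.8] [0.5667 0.0769 0.016 ]
cap_test_below 0.95 [ 60.6 216.2] [0.5652 0.0814 0.    ]
cap_test_below 0.33 [326.  182.3] [ 0.5133 -0.2126  0.    ]
puller_grip 0.66 [327.5 187.2] [ 0.5175 -0.2145  0.075 ]
puller_fork 0.87 [326.3 181.1] [ 0.5149 -0.2134  0.004 ]
tray_in 0.91 [327.8 184.9] [ 0.5105 -0.2137  0.004 ]
```

View pics/k.png

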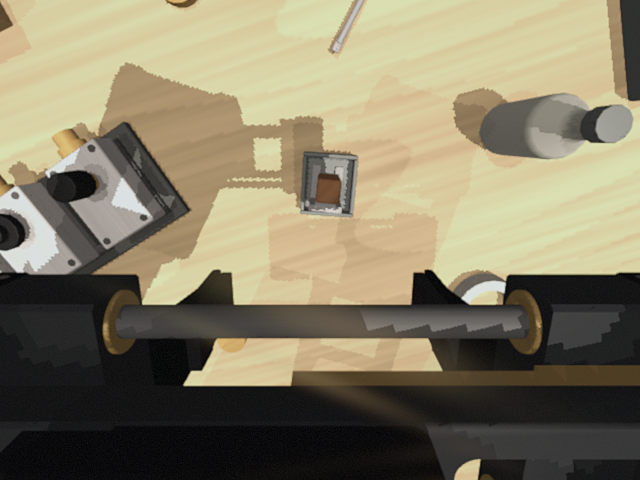

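View pics/k_s.png

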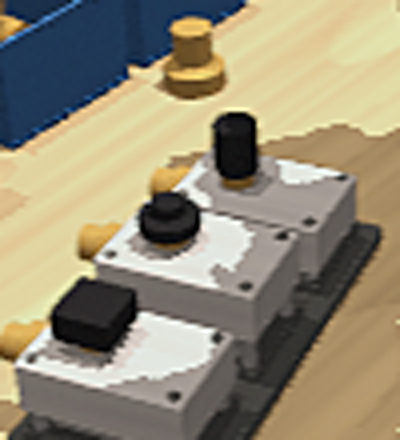

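Side view: the drain cap is now lowered (top at zoom row 115 vs 95 before, no long stem visible). The wrist view shows the tray at (328,184) with the puller handle. Now measure it by depth.

Run:
```python
from h import *
d=dict(np.load("pics/k.npz")); W=d["W"]
m=np.zeros((480,640),bool); m[145:222,295:362]=1
P=cloud(d,m,W)
h,e=np.histogram(P[:,2],np.arange(-.004,.12,.004)); print([(round(b,3),int(a)) for a,b in zip(h,e) if a])
def rect(lo,hi,nm):
    Q=P[(P[:,2]>lo)&(P[:,2]<hi)]; print(nm,len(Q),Q.mean(0).round(4)); 
    if len(Q)>4: print("  ",cv2.minAreaRect(Q[:,:2].astype(np.float32)))
rect(.09,.11,"handle top"); rect(.0185,.026,"tray rim"); rect(.04,.054,"arm"); rect(.003,.006,"floor")
a=d["img"][:,:,::-1]
cv2.imwrite("pics/k_z.png",cv2.resize(a[140:225,290:368],None,fx=7,fy=7,interpolation=cv2.INTER_CUBIC))
```

```text
[(np.float64(-0.004), 741), (np.float64(0.0), 1476), (np.float64(0.004), 761), (np.float64(0.008), 205), (np.float64(0.012), 38), (np.float64(0.016), 59), (np.float64(0.02), 828), (np.float64(0.024), 8), (np.float64(0.028), 6), (np.float64(0.032), 7), (np.float64(0.036), 6), (np.float64(0.04), 11), (np.float64(0.044), 18), (np.float64(0.048), 273), (np.float64(0.052), 6), (np.float64(0.056), 10), (np.float64(0.06), 8), (np.float64(0.064), 12), (np.float64(0.068), 7), (np.float64(0.072), 15), (np.float64(0.076), 6), (np.float64(0.08), 13), (np.float64(0.084), 9), (np.float64(0.088), 11), (np.float64(0.092), 14), (np.float64(0.096), 295), (np.float64(0.1), 291)]
handle top 605 [ 0.5183 -0.2152  0.0997]
   ((0.51768559217453, -0.21506951749324799), (0.01990710012614727, 0.02009773626923561), 67.25568389892578)
tray rim 862 [ 0.5137 -0.2155  0.0218]
   ((0.5125441551208496, -0.21499015390872955), (0.05599760264158249, 0.06406495720148087), 68.6474838256836)
arm 304 [ 0.4987 -0.2068  0.0496]
   ((0.5099319815635681, -0.21150408685207367), (0.03174726665019989, 0.03726711496710777), 67.676025390625)
floor 1014 [ 0.5187 -0.2194  0.0043]
   ((0.5149646997451782, -0.21397006511688232), (0.052066557109355927, 0.06028454750776291), 68.7955093383789)
```

View pics/k_z.png

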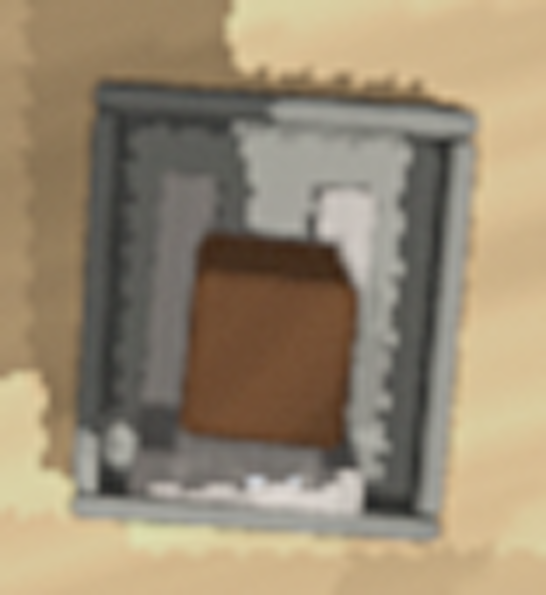

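Request:
send_rows --pt "0.6 0.12 0.3 0 0 0 -1" --pt "0.6 0.11 0.3 0 0 0.5 -1" --pt "0 0 0.9 0 0 0 -1" --pt "0 0 0.9 0 0 0 -1" --pt "0 0 0.9 0 0 0 -1" --pt "0 0 0.9 0 0 0 -1" --pt "0 0 0.9 0 0 0 -1" --pt "0 0 0.9 0 0 0 -1" --pt "0 0 0.7 0 0 0 -1" --pt "0 0 0.24 0 0 0 -1" --pt "0 0 0 0 0 0 -1" --pt "0 0 0 0 0 0 -1"

```text
time_s: 15.7
position: [0.5188, -0.2156, 0.0249]
tcp_rot: [[0.924, -0.381, 0.001], [-0.381, -0.924, -0.001], [0.002, 0.0, -1.0]]
force: [0.1, -0.2, 0.7]
opening: 0.998
```

```bash
cat > sv.py <<'E'
from h import *
import sys
n,a,b,c,e=sys.argv[1],*map(int,sys.argv[2:6])
d=vision.capture("side"); np.savez(f"pics/{n}.npz",**d)
f=min(780/(c-a),580/(e-b))
cv2.imwrite(f"pics/{n}.png",cv2.resize(d["img"][b:e,a:c][:,:,::-1],None,fx=f,fy=f,interpolation=cv2.INTER_CUBIC))
E
python3 sv.py m 310 130 450 250; python3 -c "
from rig import status;print(status.read_state()['position'],status.read_state()['tcp_rot'])"
```

```text
[ 0.51878192 -0.21554769  0.02505628] [[ 9.24444938e-01 -3.81312484e-01  1.53182373e-03]
 [-3.81311326e-01 -9.24446145e-01 -9.98912562e-04]
 [ 1.79698637e-03  3.39337924e-04 -9.99998328e-01]]
```

View pics/m.png

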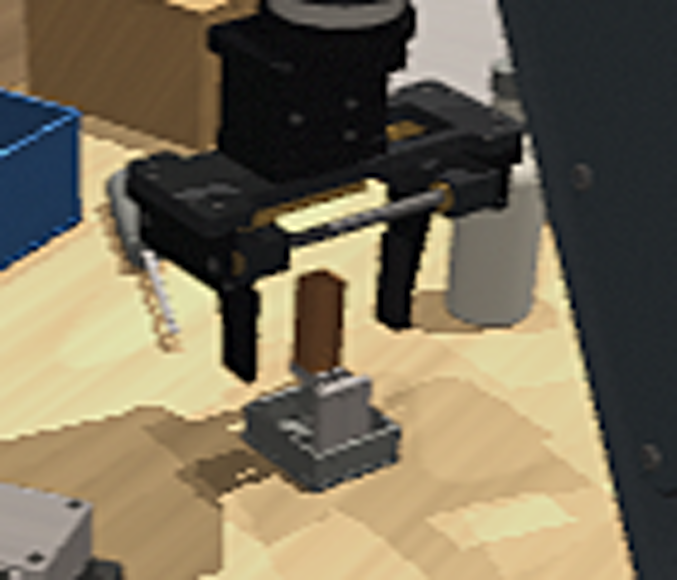

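Request:
send_rows --pt "0 0 0 0 0 0 1" --pt "0 0 0 0 0 0 1" --pt "0 0 0 0 0 0 1" --pt "0 0 0 0 0 0 1" --pt "0 0 0 0 0 0 1" --pt "0 0 0 0 0 0 1" --pt "0 0 0 0 0 0 1" --pt "0 0 0 0 0 0 1"

```text
time_s: 16.75
position: [0.518, -0.2151, 0.0241]
tcp_rot: [[0.924, -0.381, -0.0], [-0.381, -0.924, 0.0], [-0.0, -0.0, -1.0]]
force: [-0.6, 0.6, -1.1]
opening: 0.223
```

Request:
send_rows --pt "0 0 -0.4 0 0 0 1" --pt "0 0 -0.6 0 0 0 1" --pt "0 0 -0.8 0 0 0 1" --pt "0 0 -0.8 0 0 0 1" --pt "0 0 -0.8 0 0 0 1" --pt "0 0 -0.8 0 0 0 1" --pt "0 0 0 0 0 0 1"

```text
time_s: 17.62
position: [0.5195, -0.216, 0.1318]
tcp_rot: [[0.924, -0.381, 0.005], [-0.381, -0.924, -0.003], [0.005, 0.001, -1.0]]
force: [-0.1, 0.3, -1.6]
opening: 0.233
```

```bash
python3 sv.py n 310 100 450 250; python3 look.py n_w >/dev/null; python3 -c "
from rig import status;s=status.read_state();print(s['position'],s['tcp_rot'],s['force'],s['moment'])"
```

```text
[ 0.51803998 -0.21510617  0.1289613 ] [[ 9.24432933e-01 -3.81344437e-01 -4.15572507e-04]
 [-3.81344338e-01 -9.24433019e-01  2.99758658e-04]
 [-4.98480243e-04 -1.18630553e-04 -9.99999869e-01]] [-0.39336692  0.18535894 -1.78115737] [ 0.1148683  -0.01273446  0.0136017 ]
```

View pics/n.png

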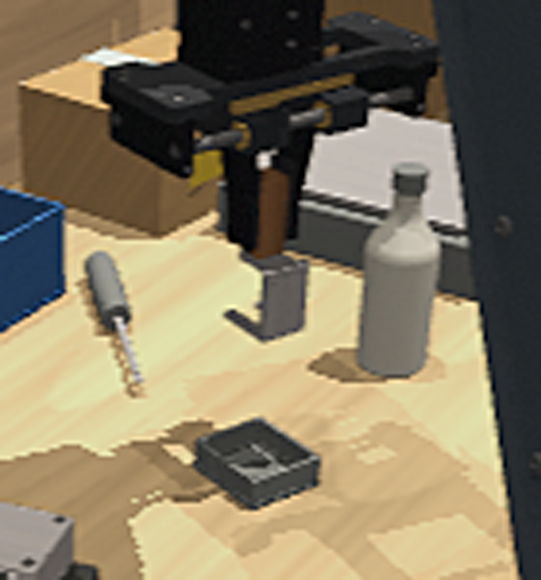

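Request:
send_rows --pt "-0.3 -0.9 0 0 0 0 1" --pt "-0.35 -0.98 0 0 0 0 1" --pt "-0.35 -0.98 0 0 0 0 1" --pt "-0.35 -0.98 0 0 0 0 1" --pt "-0.35 -0.98 0 0 0 0 1" --pt "-0.35 -0.98 0 0 0 0 1" --pt "-0.35 -0.98 0 0 0 0 1" --pt "-0.35 -0.98 0 0 0 0 1" --pt "-0.35 -0.97 0 0 0 0 1" --pt "-0.35 -0.97 0 0 0 0 1" --pt "-0.35 -0.97 0 0 0 0 1" --pt "0 0 0 0 0 0 1"

```text
time_s: 19.73
position: [0.5318, 0.0691, 0.1292]
tcp_rot: [[0.925, -0.379, -0.0], [-0.379, -0.925, 0.0], [-0.0, -0.0, -1.0]]
force: [-0.2, -0.6, -1.7]
opening: 0.227
```

Request:
send_rows --pt "0 0 0 0 0 -0.91 1" --pt "0 0 0 0 0 -0.91 1" --pt "0 0 0 0 0 -0.91 1" --pt "0 0 0 0 0 -0.91 1" --pt "0 0 0 0 0 0 1" --pt "0 0 0 0 0 0 1"

```text
time_s: 20.48
position: [0.532, 0.0671, 0.1292]
tcp_rot: [[0.971, 0.239, -0.0], [0.239, -0.971, -0.0], [-0.0, 0.0, -1.0]]
force: [0.3, -0.4, -1.7]
opening: 0.229
```

```bash
python3 sv.py p 240 170 380 300; python3 look.py p_w ; python3 -c "
from rig import status;s=status.read_state();print(s['position'],s['tcp_rot'],s['force'],s['moment'])"
```

```text
[[0.971, 0.239, 0.0, 0.532], [0.239, -0.971, -0.0, 0.067], [0.0, 0.0, -1.0, 0.129], [0.0, 0.0, 0.0, 1.0]]
puller_grip 0.74 [321.3 309.8] [0.4783 0.054  0.075 ]
puller_fork 0.85 [319.2 257.1] [0.4957 0.0605 0.004 ]
tray_in 0.83 [594.6 305.3] [ 0.5122 -0.2119  0.004 ]
reducer 0.76 [621.7  37.6] [ 0.7363 -0.134   0.    ]
[0.53201706 0.06770392 0.12925213] [[ 9.70374796e-01  2.41604542e-01  1.14853713e-05]
 [ 2.41604542e-01 -9.70374796e-01 -7.15685879e-07]
 [ 1.09722019e-05  3.46940142e-06 -1.00000000e+00]] [ 0.24917098 -0.27537903 -1.33223085] [ 0.00637732  0.01197372 -0.01951917]
```

View pics/p.png

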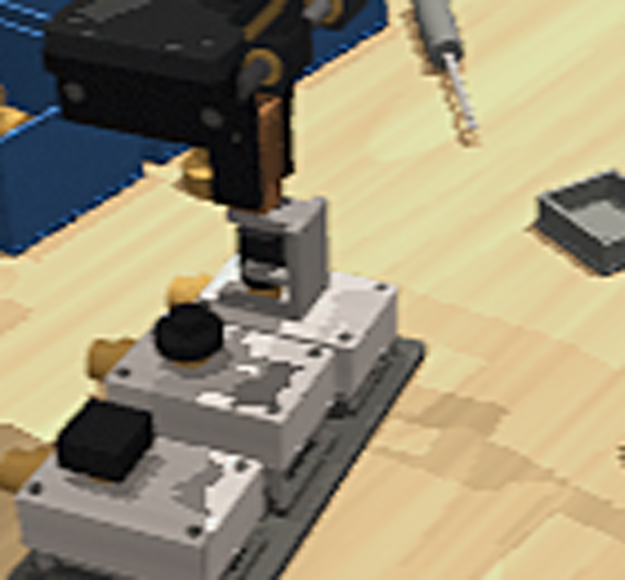

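View pics/p_w.png

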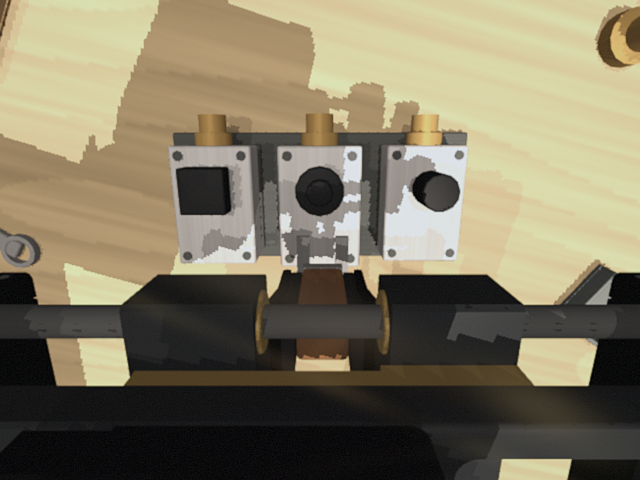

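Run:
```python
from h import *
d=dict(np.load("pics/p_w.npz")); W=d["W"]
T=W@np.linalg.inv(d["hand_eye"])
m=np.zeros((480,640),bool); m[140:275,270:372]=1
P=cloud(d,m,W)
R=np.array([[np.cos(np.radians(14)),np.sin(np.radians(14))],[-np.sin(np.radians(14)),np.cos(np.radians(14))]])
h,e=np.histogram(P[:,2],np.arange(.03,.2,.004)); print([(round(float(b),3),int(a)) for a,b in zip(h,e) if a])
for nm,lo,hi in [("boss",.088,.094),("top",.063,.068),("rim",.080,.086),("fork",.105,.118)]:
    Q=P[(P[:,2]>lo)&(P[:,2]<hi)]
    q=(Q[:,:2]-T[:2,3])@R.T*1000
    print(nm,len(Q),"z",np.median(Q[:,2]).round(4),"world",Q.mean(0).round(4),"rail-frame rel TCP min/max/mean mm",q.min(0).round(1),q.max(0).round(1),q.mean(0).round(1), cv2.minAreaRect(Q[:,:2].astype(np.float32)))
cv2.imwrite("pics/p_z.png",cv2.resize(d["img"][140:280,260:380][:,:,::-1],None,fx=4,fy=4,interpolation=cv2.INTER_CUBIC))
```

```text
[(0.05, 6), (0.054, 22), (0.058, 49), (0.062, 4095), (0.066, 3042), (0.074, 8), (0.078, 159), (0.082, 1185), (0.086, 113), (0.09, 453), (0.106, 10), (0.11, 688), (0.114, 136), (0.146, 11), (0.15, 103), (0.154, 122), (0.158, 111), (0.162, 192), (0.166, 94), (0.17, 13)]
boss 555 z 0.0908 world [0.5674 0.0772 0.0907] rail-frame rel TCP min/max/mean mm [27.4 -7.8] [45.3 10. ] [36.7  1.1] ((0.5672693252563477, 0.07710075378417969), (0.01675492338836193, 0.016863318160176277), 55.752864837646484)
top 7075 z 0.0659 world [0.5567 0.0747 0.0658] rail-frame rel TCP min/max/mean mm [-23.2 -29. ] [69.8 31.2] [25.7  1.3] ((0.5544211268424988, 0.07395383715629578), (0.09289482235908508, 0.06011053919792175), 13.87578010559082)
rim 1333 z 0.0829 world [0.568  0.0773 0.0829] rail-frame rel TCP min/max/mean mm [ 19.5 -15.5] [53.1 17.7] [37.3  1.1] ((0.5671616196632385, 0.0772733986377716), (0.03302321955561638, 0.03354833275079727), 1.426810383796692)
fork 834 z 0.1133 world [0.5359 0.0674 0.1133] rail-frame rel TCP min/max/mean mm [-11.2 -16.7] [13.5 15.2] [ 3.8 -0.8] ((0.5333887338638306, 0.0667303204536438), (0.024625923484563828, 0.031949326395988464), 13.665315628051758)
```

View pics/p_z.png

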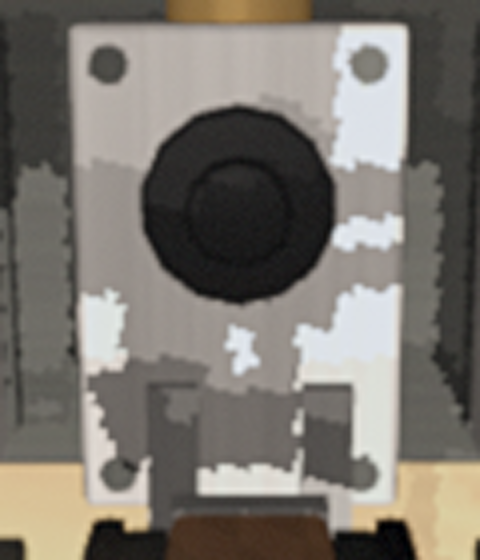

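Request:
send_rows --pt "0 -0.07 0.4 0 0 0 1" --pt "0 0 0.5 0 0 0 1" --pt "0 0 0.4 0 0 0 1" --pt "0 0 0.2 0 0 0 1" --pt "0 0 0 0 0 0 1" --pt "0 0 0 0 0 0 1"

```text
time_s: 21.82
position: [0.5319, 0.0693, 0.0919]
tcp_rot: [[0.97, 0.242, 0.001], [0.242, -0.97, -0.0], [0.0, 0.0, -1.0]]
force: [-0.1, 0.0, -0.7]
opening: 0.23
```

Request:
send_rows --pt "0 0 0.06 0 0 0 1" --pt "0 0 0.04 0 0 0 1"

```text
time_s: 22.08
position: [0.5317, 0.0693, 0.0894]
tcp_rot: [[0.97, 0.242, 0.001], [0.242, -0.97, -0.0], [0.0, 0.0, -1.0]]
force: [0.0, 1.0, -2.4]
opening: 0.23
```

Request:
send_rows --pt "0 0 0.04 0 0 0 1"

```text
time_s: 22.2
position: [0.5317, 0.0694, 0.0883]
tcp_rot: [[0.97, 0.242, 0.0], [0.242, -0.97, -0.0], [0.0, 0.0, -1.0]]
force: [0.5, 0.7, -1.7]
opening: 0.225
```

Request:
send_rows --pt "0 0 0.04 0 0 0 1"

```text
time_s: 22.32
position: [0.5316, 0.0694, 0.0872]
tcp_rot: [[0.97, 0.242, 0.0], [0.242, -0.97, -0.0], [0.0, 0.0, -1.0]]
force: [0.4, 0.3, -2.1]
opening: 0.229
```

Request:
send_rows --pt "0 0 0.03 0 0 0 1" --pt "0 0 0 0 0 0 1"

```text
time_s: 22.58
position: [0.5315, 0.0694, 0.0864]
tcp_rot: [[0.97, 0.242, -0.0], [0.242, -0.97, 0.0], [-0.0, -0.0, -1.0]]
force: [0.5, -0.6, -2.4]
opening: 0.226
```

Request:
send_rows --pt "0 0 0.03 0 0 0 1" --pt "0 0 0 0 0 0 1"

```text
time_s: 22.82
position: [0.5317, 0.0694, 0.0858]
tcp_rot: [[0.97, 0.242, 0.0], [0.242, -0.97, -0.0], [0.0, 0.0, -1.0]]
force: [-0.1, 0.5, -1.5]
opening: 0.227
```

Request:
send_rows --pt "0 0 0.03 0 0 0 1" --pt "0 0 0 0 0 0 1"

```text
time_s: 23.08
position: [0.5317, 0.0694, 0.0857]
tcp_rot: [[0.97, 0.242, 0.0], [0.242, -0.97, -0.0], [0.0, 0.0, -1.0]]
force: [-1.3, 0.2, 4.7]
opening: 0.227
```

Request:
send_rows --pt "0 0 -0.1 0 0 0 1" --pt "0 0 0 0 0 0 1" --pt "0 0 0 0 0 0 1"

```text
time_s: 23.45
position: [0.5315, 0.0694, 0.0873]
tcp_rot: [[0.97, 0.242, -0.0], [0.242, -0.97, 0.0], [-0.0, -0.0, -1.0]]
force: [-0.5, -0.1, -0.6]
opening: 0.223
```

```bash
python3 look.py q_w
python3 - <<'E'
from h import *
d=dict(np.load("pics/q_w.npz")); W=d["W"]
T=W@np.linalg.inv(d["hand_eye"]); print(T[:3,3])
v,u=np.mgrid[0:480,0:640]
m=(v<275)&(v>100)&(u>200)&(u<440)
P=cloud(d,m,W)
R=T[:2,:2].T
q=(P[:,:2]-T[:2,3])@R.T*1000  # tool x, y
for nm,lo,hi,xr in [("boss",.088,.094,(25,55)),("rim",.081,.085,(15,60)),("fork",.069,.0745,(-25,18))]:
    k=(P[:,2]>lo)&(P[:,2]<hi)&(q[:,0]>xr[0])&(q[:,0]<xr[1])&(abs(q[:,1])<22)
    a=q[k]; print(nm,k.sum(),np.median(P[k][:,2]),a.min(0).round(1),a.max(0).round(1),a.mean(0).round(1))
cv2.imwrite("pics/q_z.png",cv2.resize(d["img"][130:280,240:400][:,:,::-1],None,fx=4,fy=4,interpolation=cv2.INTER_CUBIC))
E
```

```text
[[0.97, 0.242, -0.0, 0.531], [0.242, -0.97, 0.0, 0.069], [-0.0, -0.0, -1.0, 0.087], [0.0, 0.0, 0.0, 1.0]]
foot_drain_axis 0.25 [321.7 255.8] [0.5143 0.0649 0.016 ]
puller_fork 0.95 [321.2 259.4] [0.5073 0.0636 0.004 ]
reducer 0.2 [321.7 312.4] [0.4592 0.0512 0.    ]
coupling 0.59 [319.2 257.6] [0.5071 0.0653 0.    ]
[0.53145976 0.06935746 0.08726841]
boss 808 0.09074843183468015 [28.  -7.7] [45.2  9.8] [36.8  1. ]
rim 1873 0.08282458806369833 [ 19.6 -15.4] [53.5 17.6] [37.5  1. ]
fork 813 0.0713765006241682 [-11.6 -15.2] [13.5 16.8] [3.5 0.7]
```

View pics/q_z.png

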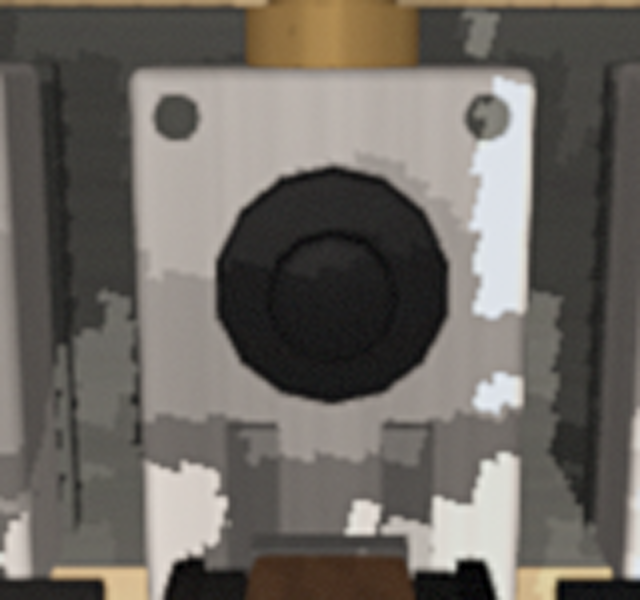

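Request:
send_rows --pt "0.2 0 0 0 0 0 1" --pt "0.25 0 0 0 0 0 1" --pt "0.25 0.01 0 0 0 0 1" --pt "0.1 0 0 0 0 0 1" --pt "0 0 0 0 0 0 1"

```text
time_s: 24.62
position: [0.5513, 0.074, 0.0874]
tcp_rot: [[0.97, 0.242, -0.0], [0.242, -0.97, 0.0], [-0.0, -0.0, -1.0]]
force: [-1.3, 0.5, -1.3]
opening: 0.228
```

Request:
send_rows --pt "0.2 0 0 0 0 0 1" --pt "0.2 0 0 0 0 0 1" --pt "0.2 0 0 0 0 0 1" --pt "0.08 0 0 0 0 0 1" --pt "0 0 0 0 0 0 1"

```text
time_s: 25.25
position: [0.5676, 0.0781, 0.0874]
tcp_rot: [[0.97, 0.242, -0.0], [0.242, -0.97, -0.0], [-0.0, -0.0, -1.0]]
force: [-0.8, -0.3, -1.7]
opening: 0.224
```

```bash
python3 sv.py r 250 190 350 290;python3 -c "
from rig import status;s=status.read_state();print(s['position'],s['force'],s['moment'])"
```

```text
[0.56740915 0.07811391 0.08740358] [-0.60576793  0.02912225 -1.67876823] [ 0.00759509 -0.01108988  0.05348503]
```

View pics/r.png

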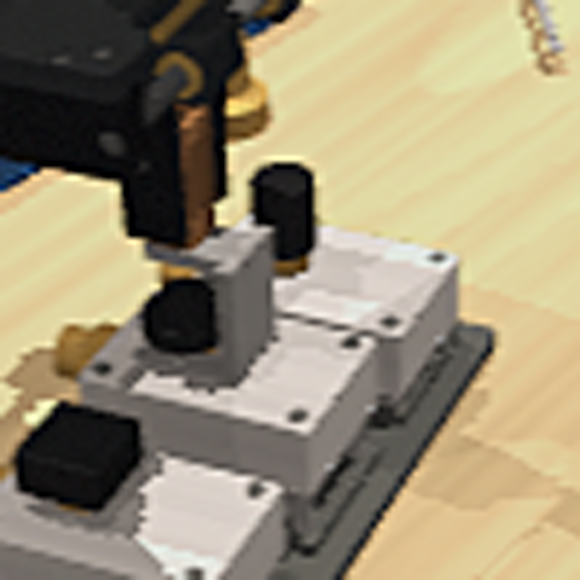

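Request:
send_rows --pt "0 0 -0.06 0 0 0 1" --pt "0 0 -0.06 0 0 0 1"

```text
time_s: 25.55
position: [0.5673, 0.078, 0.0903]
tcp_rot: [[0.97, 0.242, -0.0], [0.242, -0.97, 0.0], [-0.0, -0.0, -1.0]]
force: [0.7, -0.2, -6.0]
opening: 0.227
```

Request:
send_rows --pt "0 0 -0.06 0 0 0 1" --pt "0 0 -0.06 0 0 0 1"

```text
time_s: 25.8
position: [0.5672, 0.078, 0.0925]
tcp_rot: [[0.97, 0.242, -0.001], [0.242, -0.97, 0.0], [-0.001, -0.0, -1.0]]
force: [2.9, 0.0, -12.6]
opening: 0.227
```

Request:
send_rows --pt "0 0 -0.06 0 0 0 1" --pt "0 0 -0.06 0 0 0 1"

```text
time_s: 26.05
position: [0.5672, 0.078, 0.0966]
tcp_rot: [[0.97, 0.242, -0.001], [0.242, -0.97, -0.0], [-0.001, -0.0, -1.0]]
force: [0.5, 0.4, -2.1]
opening: 0.233
```

Request:
send_rows --pt "0 0 -0.06 0 0 0 1" --pt "0 0 0 0 0 0 1"

```text
time_s: 26.3
position: [0.5683, 0.0781, 0.0994]
tcp_rot: [[0.97, 0.242, 0.002], [0.242, -0.97, -0.0], [0.002, 0.001, -1.0]]
force: [0.4, 0.4, -0.7]
opening: 0.228
```

Request:
send_rows --pt "0 0 0.12 0 0 0 1" --pt "0 0 0 0 0 0 1"

```text
time_s: 26.55
position: [0.5673, 0.0781, 0.095]
tcp_rot: [[0.97, 0.242, -0.0], [0.242, -0.97, 0.0], [-0.0, -0.0, -1.0]]
force: [-0.4, -0.4, -1.6]
opening: 0.232
```

```bash
python3 sv.py s 250 190 350 290;python3 -c "
from rig import status;s=status.read_state();print(s['position'],s['force'],s['moment'])"
```

```text
[0.56735345 0.07807037 0.09494191] [ 0.67713631  0.37172948 -1.40010029] [ 0.09119815 -0.02502284  0.03303229]
```

View pics/s.png

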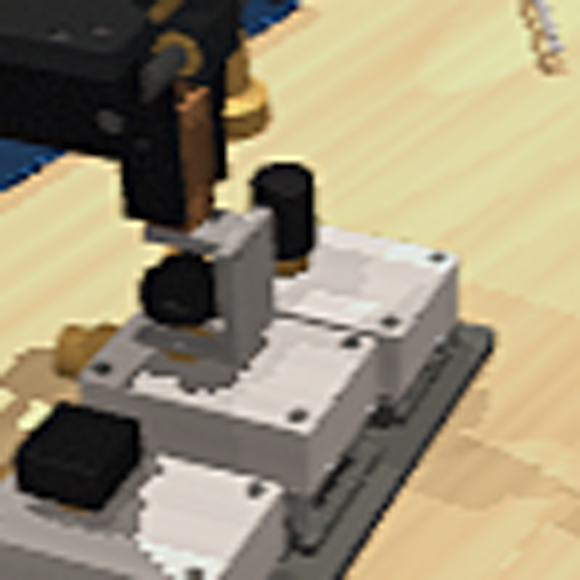

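Request:
send_rows --pt "-0.2 0 0 0 0 0 1" --pt "-0.3 0 0 0 0 0 1" --pt "-0.3 0 0 0 0 0 1" --pt "-0.3 0 0 0 0 0 1" --pt "-0.3 0 0 0 0 0 1" --pt "-0.2 0 0 0 0 0 1" --pt "0 0 -0.6 0 0 0 1" --pt "0 0 -0.8 0 0 0 1" --pt "0 0 0 0 0 0.91 1" --pt "0 0 0 0 0 0.91 1" --pt "0 0 0 0 0 0.91 1" --pt "0 0 0 0 0 0.91 1"

```text
time_s: 28.1
position: [0.5297, 0.0684, 0.1312]
tcp_rot: [[0.922, -0.386, 0.002], [-0.386, -0.922, -0.0], [0.002, -0.001, -1.0]]
force: [-0.3, 0.5, -1.2]
opening: 0.227
```

```bash
python3 sv.py t 240 190 350 290
cat > to.py <<'E'
from h import *
import sys
T=tcpT(); t=np.array(list(map(float,sys.argv[1:4]))); 
print("pos",T[:3,3].round(4),"yaw",np.degrees(np.arctan2(T[1,0],T[0,0])).round(2),"units",((T[:3,:3].T@(t-T[:3,3]))/.025).round(3))
E
python3 to.py .518 -.2151 .129
```

```text
pos [0.5297 0.0684 0.1311] yaw -22.9 units [ 3.983 10.628  0.086]
```

View pics/t.png

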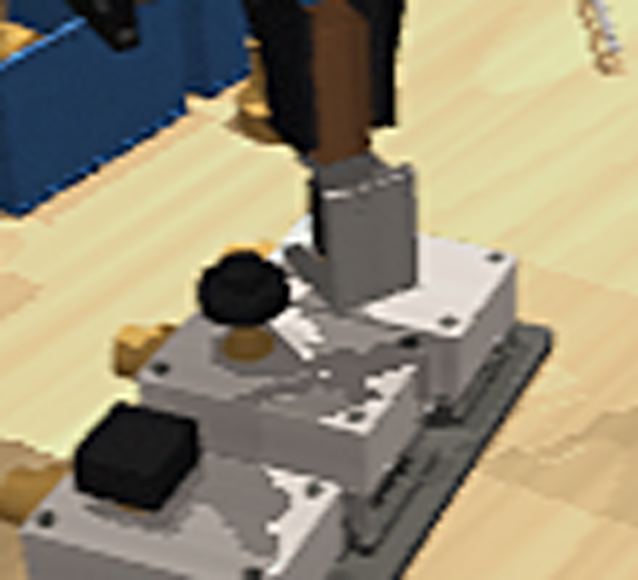

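Test cap is raised (rim clear above the stem at zoom (245,340)), the puller is free. Carry it back.

Request:
send_rows --pt "0.36 0.96 0 0 0 0 1" --pt "0.36 0.96 0 0 0 0 1" --pt "0.36 0.96 0 0 0 0 1" --pt "0.36 0.96 0 0 0 0 1" --pt "0.36 0.97 0 0 0 0 1" --pt "0.36 0.97 0 0 0 0 1" --pt "0.36 0.97 0 0 0 0 1" --pt "0.36 0.97 0 0 0 0 1" --pt "0.37 0.97 0 0 0 0 1" --pt "0.37 0.97 0 0 0 0 1" --pt "0.37 0.97 0 0 0 0 1" --pt "0 0 0 0 0 0 1"

```text
time_s: 29.65
position: [0.5206, -0.2176, 0.1309]
tcp_rot: [[0.924, -0.382, 0.002], [-0.382, -0.924, -0.002], [0.003, 0.001, -1.0]]
force: [0.2, -0.4, -0.5]
opening: 0.23
```

Request:
send_rows --pt "0 0 0 0 0 -0.02 1" --pt "0 0 0 0 0 0 1"

```text
time_s: 29.9
position: [0.5195, -0.2142, 0.1302]
tcp_rot: [[0.926, -0.377, -0.0], [-0.377, -0.926, 0.001], [-0.0, -0.0, -1.0]]
force: [0.3, 0.1, -1.6]
opening: 0.226
```

```bash
python3 to.py .518 -.2151 .129; python3 look.py u_w; python3 sv.py u 310 100 450 250
python3 - <<'E'
from h import *
d=dict(np.load("pics/u_w.npz")); W=d["W"]
T=W@np.linalg.inv(d["hand_eye"])
v,u=np.mgrid[0:480,0:640]
P=cloud(d,(v<275)&(v>150)&(u>250)&(u<390),W)
q=(P[:,:2]-T[:2,3])@T[:2,:2]*1000
k=(P[:,2]>.10)&(P[:,2]<.12)&(q[:,0]<20); print("fork",k.sum(),np.median(P[k][:,2]),q[k].min(0),q[k].max(0))
k=(P[:,2]>.018)&(P[:,2]<.026); print("rim",k.sum(),q[k].min(0),q[k].max(0))
E
```

```text
pos [ 0.5195 -0.2142  0.1302] yaw -22.13 units [-0.043  0.056  0.046]
[[0.926, -0.377, -0.0, 0.52], [-0.377, -0.926, 0.001, -0.214], [-0.0, -0.0, -1.0, 0.13], [0.0, 0.0, 0.0, 1.0]]
foot_drain_axis 0.2 [321.5 256.6] [ 0.4894 -0.2021  0.016 ]
cap_test_below 0.74 [130.1   9.9] [ 0.7352 -0.1362  0.    ]
puller_grip 0.69 [320.7 307.6] [ 0.4699 -0.1937  0.075 ]
puller_grip 0.39 [322.4 257.3] [ 0.507  -0.2101  0.075 ]
puller_fork 0.77 [319.  257.8] [ 0.4855 -0.198   0.004 ]
tray_in 0.57 [321.8 223.3] [ 0.5155 -0.213   0.004 ]
reducer 0.91 [127.4   6.8] [ 0.7379 -0.1354  0.    ]
coupling 0.45 [324.  260.9] [ 0.4796 -0.2007  0.    ]
fork 834 0.1142556185081362 [-11.21715703 -15.04729105] [13.94086695 16.99458785]
rim 1013 [-38.17439709 -25.03102144] [26.22491549 31.66088859]
```

View pics/u.png

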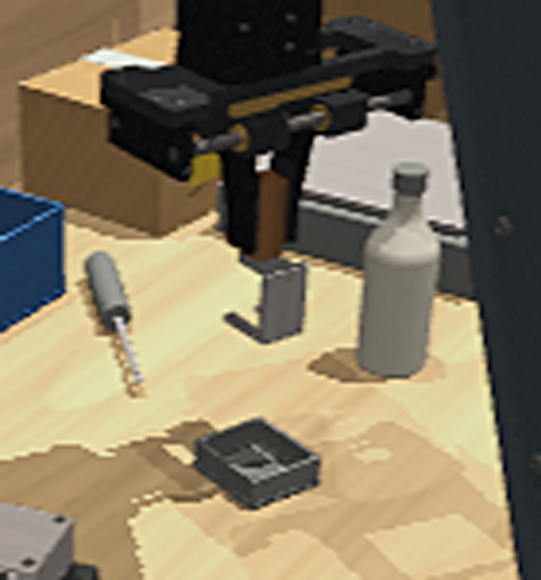

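View pics/u_w.png

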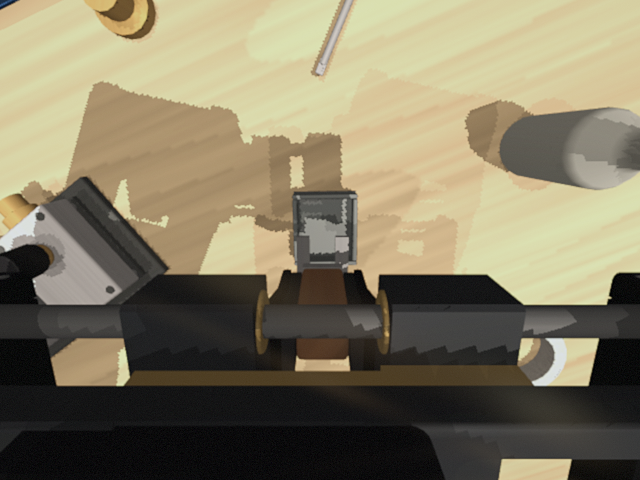

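Request:
send_rows --pt "0 0.08 0 0 0 -0.05 1" --pt "0 0 0.5 0 0 0 1" --pt "0 0 0.7 0 0 0 1" --pt "0 0 0.7 0 0 0 1" --pt "0 0 0.7 0 0 0 1" --pt "0 0 0.6 0 0 0 1" --pt "0 0 0.5 0 0 0 1" --pt "0 0 0.3 0 0 0 1" --pt "0 0 0.1 0 0 0 1" --pt "0 0 0 0 0 0 1"

```text
time_s: 31.75
position: [0.5191, -0.2173, 0.0277]
tcp_rot: [[0.929, -0.37, 0.0], [-0.37, -0.929, -0.0], [0.0, 0.0, -1.0]]
force: [-0.7, 0.0, -1.5]
opening: 0.232
```

Request:
send_rows --pt "0 0 0.06 0 0 0 1" --pt "0 0 0 0 0 0 1"

```text
time_s: 32.0
position: [0.519, -0.2173, 0.0263]
tcp_rot: [[0.929, -0.37, 0.001], [-0.37, -0.929, -0.0], [0.001, 0.0, -1.0]]
force: [0.1, 0.0, -0.9]
opening: 0.225
```

```bash
python3 to.py .518 -.2151 .024; python3 sv.py w 310 130 450 250
```

```text
pos [ 0.519  -0.2173  0.0263] yaw -21.71 units [-0.071 -0.065  0.092]
```

View pics/w.png

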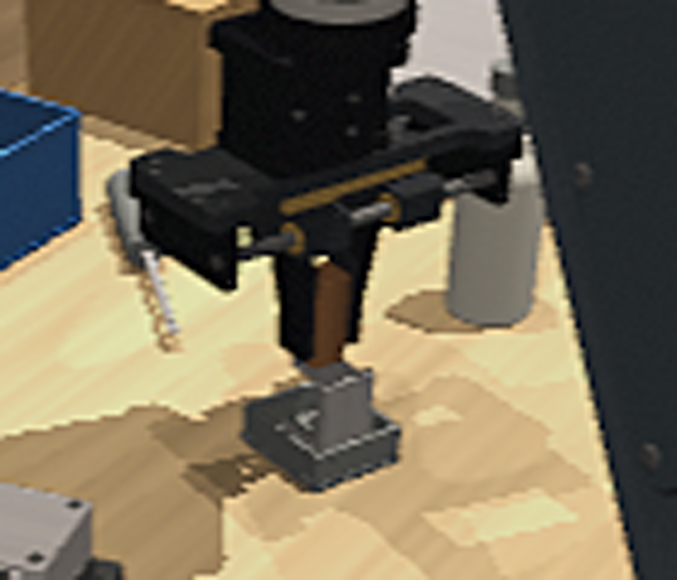

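Request:
send_rows --pt "0 0 0.06 0 0 0 1" --pt "0 0 0 0 0 0 1"

```text
time_s: 32.3
position: [0.5188, -0.2171, 0.0244]
tcp_rot: [[0.929, -0.37, -0.0], [-0.37, -0.929, 0.0], [-0.0, -0.0, -1.0]]
force: [0.7, 0.2, -1.4]
opening: 0.228
```

Request:
send_rows --pt "0 0 0.04 0 0 0 1" --pt "0 0 0 0 0 0 1"

```text
time_s: 32.55
position: [0.519, -0.2172, 0.0241]
tcp_rot: [[0.929, -0.37, 0.0], [-0.37, -0.929, -0.0], [0.0, 0.0, -1.0]]
force: [-0.5, 0.3, 3.6]
opening: 0.229
```

Contact with the tray floor (+5 N). Release, then rise.

Request:
send_rows --pt "0 0 -0.02 0 0 0 1" --pt "0 0 0 0 0 0 -1" --pt "0 0 0 0 0 0 -1" --pt "0 0 0 0 0 0 -1" --pt "0 0 0 0 0 0 -1" --pt "0 0 0 0 0 0 -1" --pt "0 0 0 0 0 0 -1" --pt "0 0 0 0 0 0 -1"

```text
time_s: 33.55
position: [0.5189, -0.2172, 0.024]
tcp_rot: [[0.929, -0.37, 0.0], [-0.37, -0.929, -0.0], [0.0, 0.0, -1.0]]
force: [-1.0, -0.7, -0.4]
opening: 0.936
```

Request:
send_rows --pt "0 0 -0.4 0 0 0 -1" --pt "0 0 -0.8 0 0 0 -1" --pt "0 0 -1 0 0 0 -1" --pt "0 0 -1 0 0 0 -1" --pt "0 0 -1 0 0 0 -1" --pt "0 0 -1 0 0 0 -1" --pt "-0.6 0 -1 0 0 0 -1" --pt "-0.6 0 -0.8 0 0 0 -1" --pt "0 0 0 0 0 0 -1" --pt "0 0 0 0 0 0 -1"

```text
time_s: 34.8
position: [0.4912, -0.2061, 0.1989]
tcp_rot: [[0.929, -0.37, 0.0], [-0.37, -0.929, -0.0], [0.0, 0.0, -1.0]]
force: [0.5, 1.2, -0.3]
opening: 1.001
```

```bash
python3 look.py x_w; python3 sv.py x 230 150 450 310
python3 - <<'E'
from h import *
d=dict(np.load("pics/x_w.npz")); W=d["W"]
v,u=np.mgrid[0:480,0:640]
P=cloud(d,(v<275)&(v>120)&(u>250)&(u<400),W)
k=(P[:,2]>.094)&(P[:,2]<.106); print("handle top",k.sum(),P[k].mean(0),np.median(P[k][:,2]),P[k][:,2].std(),cv2.minAreaRect(P[k][:,:2].astype(np.float32)))
s=dict(np.load("pics/x.npz")); s0=dict(np.load("pics/a_side.npz"))
for n,x,y in [("drain",.587,-.0001),("test",.5677,.077),("fill",.5485,.1542)]:
    for q in (s0,s):
        P=cloud(q,(v>180)&(v<320)&(u>230)&(u<360)); k=np.hypot(P[:,0]-x,P[:,1]-y)<.007; print(n,np.percentile(P[k][:,2],90).round(4))
E
```

```text
[[0.929, -0.37, 0.0, 0.491], [-0.37, -0.929, -0.0, -0.206], [0.0, 0.0, -1.0, 0.199], [0.0, 0.0, 0.0, 1.0]]
foot_test_axis 0.92 [ 53.9 239. ] [0.5667 0.0787 0.016 ]
puller_grip 0.88 [320.2 190.7] [ 0.5159 -0.2149  0.075 ]
puller_fork 0.84 [320.3 179.6] [ 0.5178 -0.2154  0.004 ]
tray_in 0.7 [320.5 185.7] [ 0.5116 -0.2131  0.004 ]
coupling 0.87 [245.7 326.1] [ 0.3861 -0.0648  0.    ]
coupling 0.64 [492.7 113.4] [ 0.5147 -0.4072  0.    ]
handle top 574 [ 0.51863119 -0.21817498  0.09998302] 0.10010429594896364 0.0009354441755874322 ((0.5184884667396545, -0.21818985044956207), (0.019134799018502235, 0.019426031038165092), 68.04460906982422)
drain 0.1037
drain 0.0926
test 0.0933
test 0.1037
fill 0.0854
fill 0.0858
```

View pics/x.png

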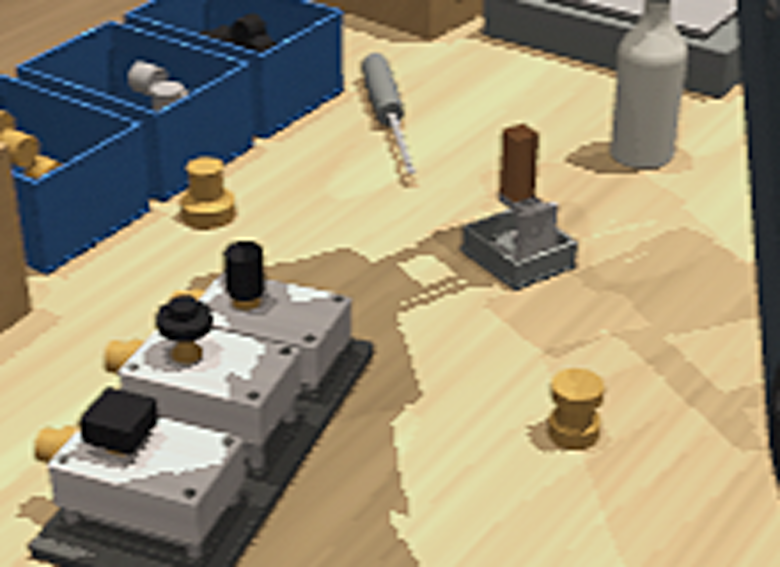

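View pics/x_w.png

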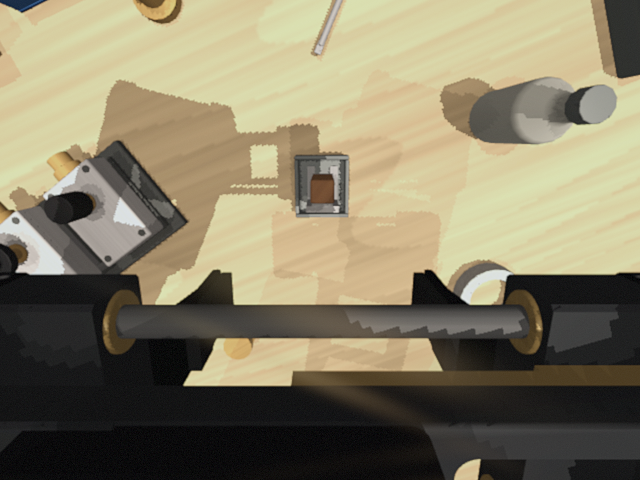

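Run:
```python
from h import *
d=dict(np.load("pics/x_w.npz")); W=d["W"]; v,u=np.mgrid[0:480,0:640]
P=cloud(d,(v<280)&(u<200),W)
for n,x,y in [("drain",.587,-.0001),("test",.5677,.077)]:
    k=np.hypot(P[:,0]-x,P[:,1]-y)<.007; print(n,k.sum(),np.percentile(P[k][:,2],[50,90,100]).round(4))
print(bot.hand_in())
```

```text
drain 206 [0.0908 0.0916 0.0932]
test 98 [0.0691 0.0728 0.0743]
the job is handed in; nothing more can be done
None
```

The job is done and handed in at about 35 s of the 64 s allowed.

- **Drain cap:** I pressed it down first with the shut fingers. It resisted at about 9 N, snapped through, then stopped hard 12 mm down at 34 N. Its top now reads 0.091 m in the wrist camera, where 0.0905 m means fully shut.
- **Test cap:** I felt for the block top with the puller's foot and found it at 0.066 m. The fork went in under the rim with about 2 mm of clearance, and I pulled straight up. The force peaked near 13 N, then fell away as the cap snapped up. The side camera shows the rim raised with the stem visible below it.
- **Puller:** It stands upright in its tray, released, with the handle top level at 0.100 m. It sits about 3 mm from where it started.
- **Fill cap and the rest:** The fill cap is unchanged at 0.0854 m before and 0.0858 m after. In the last views the bystanders that can be seen look untouched, and the arm is clear of everything.

**Checks that disagreed:**
- The real fingertips sit about 34.5 mm behind the reported TCP. I noticed this when the first press met only air, and allowed for it from then on.
- The side camera's before-and-after heights gave 11.1 mm of drain cap travel and 10.4 mm of test cap travel, against 12 mm expected. I put this down to depth noise.
- The last wrist reading on the test cap fell on the stem and block (0.07 m), because the cap was at the edge of the picture. So the test cap's raised state rests on the side view and on the force falling away at the snap.

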